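# Lift a cut-glass plate onto the strain viewer and set its ring

## Task

Bring the blue cut-glass plate from the drying rack to the strain viewer with the red-handled lifter: slide the blade under the plate, lift it off and set it down gently, centred on the viewer's two white rails, never touching the glass with the gripper. Also turn the viewer's slim aluminium ring by its orange post until the post stands at the white mark, keeping the gripper off the black rings above and below it. Finish with the lifter standing flat on the bench by itself, and leave everything else where it is.

Things in the scene. Friction and masses are not known exactly. Their poses are not given: they have to be found in the camera images.
- lifter: Lifter (spatula), 0.22 kg, standing on its steel blade. Origin on the blade's underside, z up, +x to its front edge. Blade 120 long (x -65 to 55), 60 wide, 4 thick. From (-60,0,4) a straight handle rises along (-0.5,0,0.866), leaning back 30 degrees: a thin shank, then a red grip 56 long (80 to 136 along the handle), 22 thick in y, 34 wide.
- lifter_grip (a point): Middle of the red grip, at (-114, 0, 97.5) mm in the lifter's frame. Axes as the lifter's.
- plate: Blue glass disc with white star cuts, diameter 120, thickness 10, about 0.25 kg. Origin: centre of its underside, z up.
- rack: Fixed drying rack; origin at its centre at bench level, open front to its -x. Base 160 x 160, 12 high. Two grey rails along x, 100 long, 12 wide, at y = +-47 (82 clear between), tops at 50; channel between them empty above 12, open at both ends. A lamp bar 170 long in y, 26 wide, hangs at x = -78, height 203 to 225; its arm runs back at y = 65, height 222, to a post at (85, 65).
- rack_seat (a point): Centre of the rack between its rails, at the height of the rail tops (50). Axes as the rack's.
- viewer: Fixed strain viewer; origin at its centre at bench level, front to its -x. Grey base 200 x 160 x 8 (x -120 to 80), on it a round column of rings, then two white rails along x, 80 long, 12 wide, at y = +-47 (82 clear between), from 62 up to 96; the channel between them is open at both ends. Nothing overhead.
- viewer_seat (a point): Centre of the viewer between its white rails, at the height of the rail tops (96), where the centre of the plate's underside belongs. Axes as the viewer's.
- fixed_rings: The viewer's two black fixed rings, radius 62, at heights 10 to 30 and 50 to 62, with small white lines at the front. Origin and axes as the viewer's.
- ring (a joint): Angle (rad) of the aluminium ring (radius 66, height 33 to 47) between the black rings. 0: its orange post is at the white mark, straight in front (viewer's -x). Positive: anticlockwise from above, the post towards the viewer's -y. Range -0.5 to 1.1; it stays where left; about 1.5 N at the post turns it.
- ring_post (a point): Top centre of the upright orange post on the ring's lever: diameter 14, from 34 to 66 above the bench, 105 from the viewer's axis. The flat lever that carries it from the ring is 10 wide, 36 to 44 high, and ends just at the post. Clear space all round the post except the lever.
- mark (a point): Middle of where the post must stand, on the white line on the viewer's base plate, 105 in front of the viewer's axis, 8 high.
- tumbler_a: Dark red glass tumbler, 72 diameter, 85 high; bystander behind the lifter. Origin under its centre.
- tumbler_b: Blue glass tumbler, 72 diameter, 85 high; bystander at the left. Origin under its centre.
- goblet: Dark red goblet, 72 diameter, 150 high; bystander at the back. Origin under its foot.
- pen_cup: Red pen cup, 70 diameter, 90 high, pens to 165; bystander at the right. Origin under its centre.
- wax_tin: Brass tin, 70 diameter, 30 high; bystander between the robot and the lifter. Origin under its centre.
- small_box: Cardboard box 120 x 90 x 55 high; bystander at the right. Origin under its centre.
Not all that is in view belongs to the job. There is more than one size of the plate; the job needs the smallest.

How it is judged:
On the way, in this order (a step that is already met when the one before it is completed fails the run):
1. the plate is lifted clear of the rack, lying on the lifter's blade alone (contact force between plate and lifter above 1 N and contact force between plate and rack below 0.05 N and height (world z) of plate above 0.055 m), for 0.2 s.
2. the plate lies centred on the viewer's rails, off the lifter (horizontal distance between plate and viewer_seat below 0.015 m and z of plate in the frame of viewer_seat between -0.004 and 0.004 m and angle between plate's own z axis and vertical below 0.06 rad and contact force between plate and lifter below 0.05 N), for 0.2 s.
At the end, for the whole second after the job is handed in: The plate lies flat and still on the viewer's rails, centre within 15 mm and height within 4 mm of the seat, off the lifter; the ring is within 0.08 rad of the mark; the lifter stands still and upright (within 0.08 rad) with its blade on the bench (origin below 8 mm) (all of step 2 and linear speed of each of plate, lifter below 0.01 m/s and value of joint ring between -0.08 and 0.08 rad and height (world z) of lifter below 0.008 m and angle between lifter's own z axis and vertical below 0.08 rad); the robot touches nothing.
It fails at once if the gripper or arm touches the glass plate (over 0.5 N) (contact force between any of the fingers, the arm and plate above 0.5 N).
It fails at once if the plate is banged on the viewer (over 20 N) (contact force between plate and viewer above 20 N).
It fails at once if the gripper or arm touches the black fixed rings (over 1 N) (contact force between any of the fingers, the arm and fixed_rings above 1 N).
It fails at once if a bystander is moved over 30 mm or tipped over 0.4 rad (distance of any of tumbler_a, tumbler_b, goblet, pen_cup, wax_tin, small_box from where it was at the start of the episode above 0.03 m or angle between any of tumbler_a, tumbler_b, goblet, pen_cup, wax_tin, small_box's own z axis and vertical above 0.4 rad).
It also fails if it takes over 72 s, if anything falls off the work surface, if the arm or the gripper's body presses on something with over 40 N, if the wrist force passes 120 N, or if a joint passes its speed limit or range.

## Robot

A 6-joint arm with a two-finger parallel gripper is mounted at the origin on the work surface. World frame = base frame: x ahead of the robot, y to its left, z up, the work surface at z = 0. Lengths are in m, angles in rad, forces in N, time in s.
With the tool pointing down it reaches from about 0.375 to 0.9 m from the base axis. Payload 3.1 kg.
Tool frame: the origin (TCP) lies on the centre line of the jaws, within the pads' length; the fingertips stand 25 mm ahead of it and the grasp point (between the pads) lies 6 mm ahead of it (manip.tips_ahead is the distance from the TCP to the fingertips, in m); z points along the fingers, y is the direction in which the jaws open and shut (so a half turn about z gives the same grasp; the last joint's range is limited). The gripper opens to 85 mm and grips with 20 to 120 N. Pads are 22 mm wide; open, the fingers measure 114 mm over their backs; the gripper's body (76 mm by 85 mm) begins 54 mm behind the grasp point. The pads swing forward as they close: fully open they stand 13 mm farther back than shut.
Start: joints at [1.117, 0.527, 1.433, -0, 1.181, -0.178], TCP at [0.17, 0.601, 0.256] pointing down, gripper open.
Joint ranges: [-3.08, 3.08], [-0.75, 2.2], [0.22, 2.44], [-1.43, 4.57], [0, 2.65], [-2.85, 2.85]. Speed limits (rad/s): [2.79, 2.79, 3.14, 3.14, 3.14, 3.14].

## Interface

Orientations are given as a unit quaternion [x, y, z, w].
In Python, from station import manip gives the robot as it stands.
- The arm moves only by the tool play_rows, never from a script. Its argument "steps" is a list that holds one entry, the list of rows, each a list of 6 numbers: the shift along the tool's x, y, z in m, then the turn, a rotation vector about the tool's x, y, z in degrees. In form: [[[x, y, z, rx, ry, rz], ...]]. A call has 1 to 10 rows; each row shifts and turns the commanded pose from where the row before left it, along the tool's axes as they then stand; what a row does not reach is not made up. A row lasts 1/8 s, in which the tool goes at most 62.5 mm and 10.7 degrees, less where a joint would pass 70% of its speed; a pose out of reach is approached as far as the arm can. A call is refused whole if a number of a shift passes 0.0625 or a number of a turn 10.7, either way. A call with a gripper value outside its range is refused whole. "fingers" is the opening, from 0 (shut) to 1 (fully open), set as the call begins (left out, the last holds). The fingers move at their own pace and stop on an object; "squeeze" is the grip in N (left out, the last holds). Time passes only in rows, so rows that do not move let the fingers close. It gives the time, the measured TCP pose, the force and the opening at its end, in the units of the state.
- manip.sense(): the state, without advancing time (a new reading comes with each control period).
- manip.snapshot(name): name is "side" or "top" or "wrist"; returns a dict with "img" (384x512x3 uint8, red, green, blue), "K" (3x3 intrinsics, pixels), "world_from_camera" (4x4, takes a point from camera to world coordinates). Camera axes: x right, y down, z forward; pixel columns grow to the right and rows downward; lengths in m; the calibration is good to about 2 mm. The wrist camera is an equidistant fisheye: a pixel r from the principal point sees the ray r / f radians off the axis. A picture is of the moment at which its call begins. There is no depth.
- manip.sign_off(): hands the job in, once; it reports no verdict.
Trained networks look in a picture, given as the dict that the camera call returned (one of the last four; its "shot" number tells which), for a name from the list of things; names that differ only in an ending like _2 or _b are one class to them, and where a whole thing is asked for, a point or a joint stands for the part that bears it (a point fixed in the world has none). Each returns a list of dicts, best first, with "score" (0 to 1); they miss things now and then, are a little off and sometimes report something else, mostly with a low value. They report only what shows in the picture. A call takes as long as a camera call. They do not tell look-alikes from the thing itself.
- manip.regions_of(label, picture): "pixels" (384x512 bool, what is visible of it) and "rect" ([left, top, right, bottom] in pixels, round what is visible of it).
- manip.pinpoint(label, picture): "point" ([column, row] in pixels: a listed point, or the origin of a listed thing).
The state is a dict: "t": time; "q": joint angles; "qd": joint speeds; "tau": joint torques, N m; "tcp_pos": TCP position; "tool_rot": TCP orientation; "force": force on the tool from outside, world axes, zero at the start; "ft_torque": the same for the moment, N m; "finger_gap": opening from 0.0 (shut) to 1.0 (fully open).
Only numpy, scipy, OpenCV 4.12 (cv2) and the standard library are available. Lean on these libraries where they do the work, as an engineer would, in place of code of your own. Each camera call takes 0.05 s, during which the arm holds its last target.

## Working session

There is one attempt and no reset: what is moved stays moved. The work goes in short steps, Python scripts to look and compute and a tool call to move; the robot and the scene stay as the last step left them, time stands still between calls to the robot, and variables do not carry over. Pictures are saved under pics/ and viewed, and the job is handed in when it is done.

Besides the shell and the picture viewer there is one more tool, called after "Emit:" as name(argument=value, ...) on one line, values as JSON. play_rows: Moves the arm, as the interface text tells. Its arguments: {"type":"object","properties":{"steps":{"type":"array"},"fingers":{"type":"number"},"squeeze":{"type":"number"}},"required":["steps"]}

```bash
ls; mkdir -p pics
python3 - <<'E'
from station import manip
import cv2
print(manip.sense())
for n in ["side","top","wrist"]:
    s=manip.snapshot(n); cv2.imwrite(f"pics/{n}0.png",s["img"][:,:,::-1]); print(n,s["K"],s["world_from_camera"],s.keys())
E
```

```text
pics
{'t': 0.0, 'q': array([ 1.11651444e+00,  5.28512663e-01,  1.43392092e+00,  1.31661480e-05,
        1.18139495e+00, -1.78495742e-01]), 'qd': array([-2.83181613e-05, -6.09977826e-04, -9.23787761e-05, -9.77357076e-04,
       -8.51675835e-04, -1.01938780e-04]), 'tau': array([-1.07631517e-03, -4.42352343e+01, -1.78026867e+01, -4.06605604e-04,
        8.32035294e-03, -2.65076409e-06]), 'tcp_pos': array([0.16985622, 0.60077892, 0.25529907]), 'tool_rot': array([ 1.37458890e-01,  9.90506842e-01, -1.06055441e-03, -3.53616483e-04]), 'force': array([0.34742638, 0.91757857, 0.32653306]), 'ft_torque': array([ 0.01966306, -0.01157897,  0.03647499]), 'finger_gap': 1.0006656891747567}
side [[494.4242433    0.         248.88904433]
 [  0.         494.4242433  195.99626024]
 [  0.           0.           1.        ]] [[ 0.78283958 -0.45587443  0.42348636 -0.1263357 ]
 [-0.62217814 -0.58173386  0.52390846 -0.85799375]
 [ 0.00751988 -0.67362024 -0.7390394   1.23708326]
 [ 0.          0.          0.          1.        ]] dict_keys(['img', 'K', 'world_from_camera', 'shot'])
top [[376.52555142   0.         255.72545626]
 [  0.         376.52555142 192.05358524]
 [  0.           0.           1.        ]] [[-0.01956092 -0.98504283  0.1711958   0.32478351]
 [-0.99974764  0.02116268  0.00753614 -0.03433497]
 [-0.01104639 -0.17100519 -0.9852082   1.32635198]
 [ 0.          0.          0.          1.        ]] dict_keys(['img', 'K', 'world_from_camera', 'shot'])
wrist [[297.31863964   0.         248.14680537]
 [  0.         297.31863964 190.12433084]
 [  0.           0.           1.        ]] [[ 0.27182583  0.92551463  0.26369184  0.10348089]
 [ 0.9623457  -0.26107742 -0.07569235  0.61996144]
 [-0.00121039  0.27433784 -0.96163261  0.37228856]
 [ 0.          0.          0.          1.        ]] dict_keys(['img', 'K', 'world_from_camera', 'shot'])
```

View pics/side0.png

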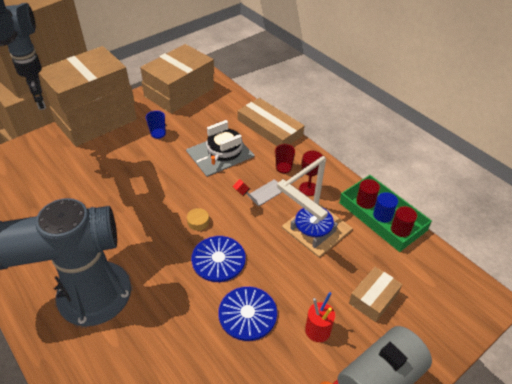

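View pics/top0.png

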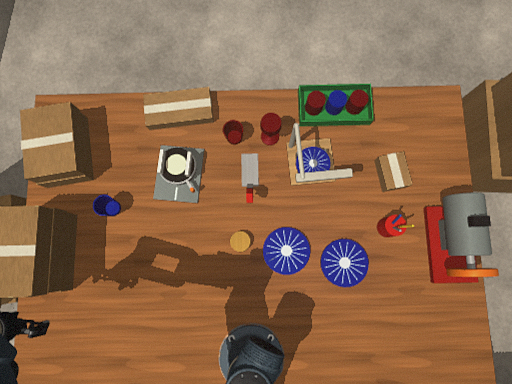

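View pics/wrist0.png

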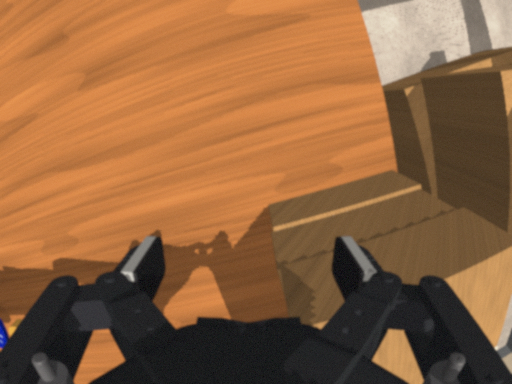

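```bash
cat > h.py <<'E'
import numpy as np, cv2
from scipy.spatial.transform import Rotation as R
from station import manip
def ray(s,uv,fish=False):
    K=s["K"];T=np.array(s["world_from_camera"])
    x=(uv[0]-K[0,2])/K[0,0];y=(uv[1]-K[1,2])/K[1,1]
    if fish:
        r=np.hypot(x,y); d=np.array([np.sin(r)*x/r,np.sin(r)*y/r,np.cos(r)]) if r>0 else np.array([0,0,1.])
    else: d=np.array([x,y,1.])
    d=T[:3,:3]@d
    return T[:3,3],d/np.linalg.norm(d)
def hit(s,uv,z,fish=False):
    o,d=ray(s,uv,fish); return o+d*(z-o[2])/d[2]
def proj(s,P,fish=False):
    K=s["K"];T=np.array(s["world_from_camera"])
    p=(np.atleast_2d(P)-T[:3,3])@T[:3,:3]
    if fish:
        n=np.hypot(p[:,0],p[:,1]);r=np.arctan2(n,p[:,2]);q=p[:,:2]/n[:,None]*r[:,None]
    else: q=p[:,:2]/p[:,2:]
    return q*K[0,0]+[K[0,2],K[1,2]]
def tri(rays):
    A=np.zeros((3,3));b=np.zeros(3)
    for o,d in rays:
        M=np.eye(3)-np.outer(d,d);A+=M;b+=M@o
    return np.linalg.solve(A,b)
def crop(s,c,half,name,k=5,pts=None):
    c=np.array(c).astype(int); im=s["img"][:,:,::-1]
    x0,y0=max(c[0]-half,0),max(c[1]-half,0)
    im=cv2.resize(im[y0:c[1]+half,x0:c[0]+half],None,fx=k,fy=k,interpolation=cv2.INTER_CUBIC)
    if pts is not None:
        for p in pts: cv2.circle(im,tuple(int(v) for v in ((np.array(p)+.5-[x0,y0])*k)),2,(0,255,0),-1)
    cv2.imwrite("pics/"+name,im)
E
python3 - <<'E'
from h import *
S={n:manip.snapshot(n) for n in ["side","top"]}
zs=dict(lifter=0,lifter_grip=.0975,plate=.05,rack=0,rack_seat=.05,viewer=0,viewer_seat=.096,ring_post=.066,mark=.008,tumbler_a=0,tumbler_b=0,goblet=0,pen_cup=0,wax_tin=0,small_box=0)
for l,z in zs.items():
    rs=[]
    for n,s in S.items():
        for d in manip.pinpoint(l,s)[:3]:
            print(l,n,np.round(d["point"],1),round(d["score"],2),np.round(hit(s,d["point"],z),3))
            if d is not None: rs.append((n,ray(s,d["point"])))
    if len(rs)==2: print("   tri",np.round(tri([r for _,r in rs]),4))
crop(S["top"],(313,162),40,"c1.png",7); crop(S["top"],(180,172),40,"c2.png",7); crop(S["top"],(250,175),40,"c3.png",7)
import pickle; pickle.dump(S,open("s0.pkl","wb"))
E
```

```text
lifter side [268.6 194.8] 0.64 [ 0.639 -0.018  0.   ]
lifter top [247.9 172.2] 0.82 [0.629 0.003 0.   ]
   tri [ 0.6413 -0.0016 -0.0189]
lifter_grip side [241.4 183.2] 0.61 [0.542 0.008 0.097]
lifter_grip top [250.3 195.4] 0.57 [ 0.527 -0.007  0.097]
lifter_grip top [233.2 138.7] 0.29 [0.724 0.048 0.098]
plate side [313.8 223. ] 0.96 [ 0.642 -0.229  0.05 ]
plate side [216.5 256.5] 0.64 [ 0.331 -0.145  0.05 ]
plate side [249.  315.3] 0.6 [ 0.287 -0.353  0.05 ]
plate top [288.2 249.6] 0.76 [ 0.349 -0.129  0.05 ]
plate top [314.2 164.3] 0.71 [ 0.64 -0.23  0.05]
plate top [341.6 260.3] 0.67 [ 0.31  -0.306  0.05 ]
rack side [315.  230.7] 0.64 [ 0.655 -0.228  0.   ]
rack top [312.4 167. ] 0.94 [ 0.643 -0.231  0.   ]
rack top [171.5 163.6] 0.4 [0.667 0.28  0.   ]
rack_seat side [315. 220.] 0.76 [ 0.653 -0.223  0.05 ]
rack_seat side [316.  329.4] 0.16 [ 0.399 -0.493  0.05 ]
rack_seat top [312.8 162.6] 0.61 [ 0.646 -0.225  0.05 ]
viewer side [224.1 153.6] 0.67 [0.642 0.24  0.   ]
viewer side [314.6 221. ] 0.33 [ 0.682 -0.198  0.   ]
viewer top [180.6 167.9] 0.78 [0.65  0.246 0.   ]
viewer_sea
[... 974 characters left out ...]
ide [302.7 188.2] 0.58 [ 0.751 -0.067  0.   ]
goblet top [267.9 136.4] 0.62 [ 0.761 -0.073  0.   ]
   tri [ 0.7552 -0.07    0.0024]
pen_cup side [197.5 160.1] 0.73 [0.545 0.271 0.   ]
pen_cup side [313.6 330.2] 0.7 [ 0.414 -0.476  0.   ]
pen_cup top [390.9 228.9] 0.91 [ 0.414 -0.495  0.   ]
pen_cup top [313.7 162.1] 0.49 [ 0.661 -0.236  0.   ]
wax_tin side [311.3 230.9] 0.7 [ 0.645 -0.221  0.   ]
wax_tin side [196.1 222.6] 0.67 [0.376 0.033 0.   ]
wax_tin side [158.8 130.6] 0.47 [0.522 0.499 0.   ]
wax_tin top [241.3 240.2] 0.59 [0.385 0.03  0.   ]
small_box side [374.6 299.9] 0.57 [ 0.615 -0.515  0.   ]
small_box top [386.9 172.6] 0.76 [ 0.616 -0.497  0.   ]
   tri [ 0.6247 -0.5073 -0.0227]
```

View pics/c1.png

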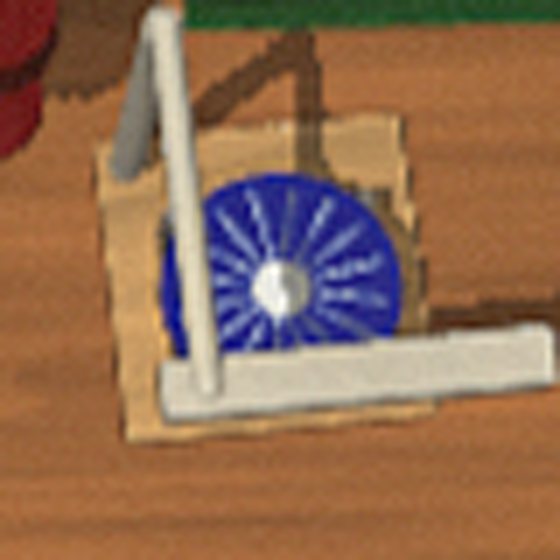

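View pics/c2.png

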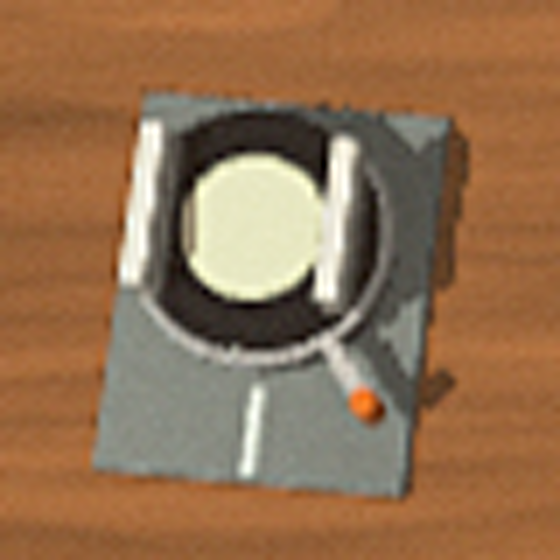

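View pics/c3.png

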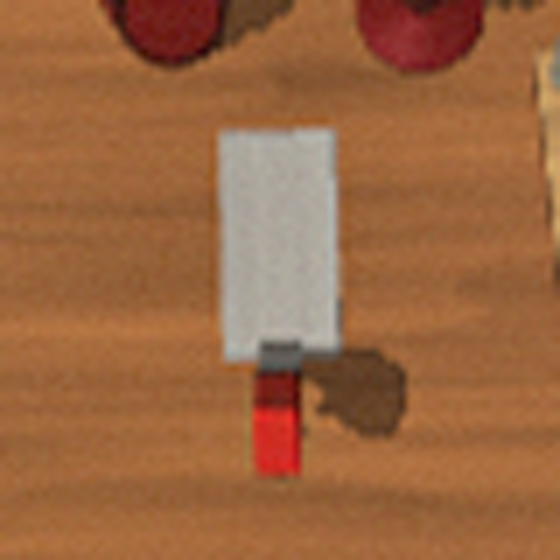

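Run:
```python
from h import *
import pickle; S=pickle.load(open("s0.pkl","rb"))
crop(S["side"],(224,148),45,"d2.png",7); crop(S["side"],(262,188),40,"d3.png",7); crop(S["side"],(316,215),50,"d1.png",6)
```

```text
(no output)
```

View pics/d2.png

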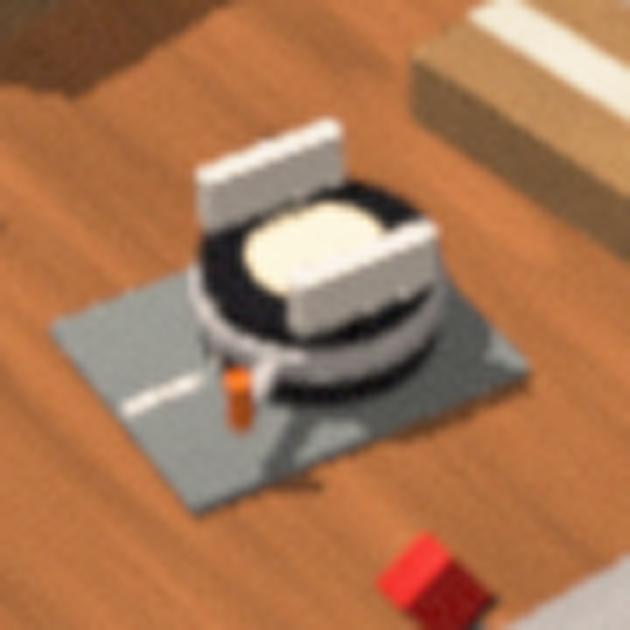

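View pics/d3.png

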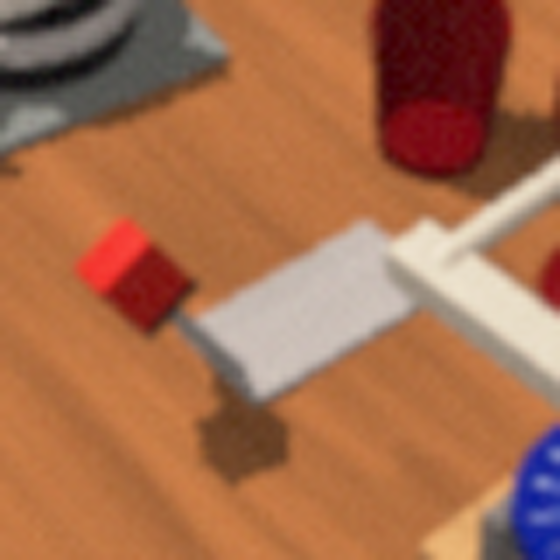

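View pics/d1.png

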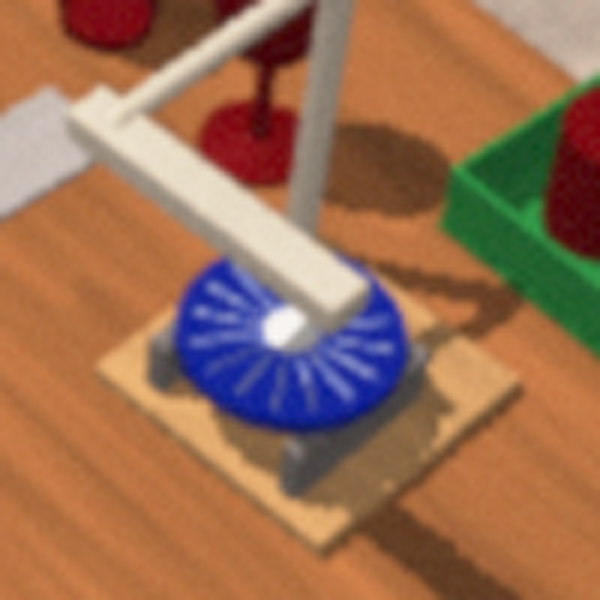

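```bash
cat > fit.py <<'E'
from h import *
from scipy.optimize import least_squares
def fit(obs,x0):
    # obs: list (snap, fish, local pts, pix)
    def f(p):
        Rz=R.from_euler("z",p[2]).as_matrix();e=[]
        for s,fi,L,P in obs:
            W=np.array(L)@Rz.T+[p[0],p[1],0]; e.append((proj(s,W,fi)-np.array(P)).ravel())
        return np.concatenate(e)
    r=least_squares(f,x0,loss="soft_l1"); 
    print(np.round(r.x,4),"yawdeg",np.round(np.degrees(r.x[2]),2)); print(np.round(r.fun.reshape(-1,2),1).tolist()); return r.x
E
python3 - <<'E'
from fit import *
import pickle; S=pickle.load(open("s0.pkl","rb"))
c=lambda pts,o,k:np.array(pts)/k+np.array(o)-.5
t,s=S["top"],S["side"]
m=np.array
V=[(t,0,m([[-120,80,8],[-120,-80,8],[80,80,8],[80,-80,8],[-40,47,96],[40,47,96],[-40,-47,96],[40,-47,96]])/1e3,c([(93,468),(404,494),(145,95),(452,120),(133,284),(152,121),(327,303),(345,137)],(140,132),7)),
 (s,0,m([[-120,80,8],[-120,-80,8],[80,-80,8],[-40,53,96],[40,47,96],[-40,-47,96],[40,-47,96]])/1e3,c([(53,328),(197,513),(528,375),(197,175),(338,124),(296,298),(432,226)],(179,103),7))]
fit(V[:1],[.65,.25,0]);fit(V[1:],[.65,.25,0]);fit(V,[.65,.25,0])
L=[(t,0,m([[55,30,4],[55,-30,4],[-65,-30,4],[-65,30,4]])/1e3,c([(219,130),(336,130),(340,360),(222,362)],(210,135),7)),
 (s,0,m([[55,30,4],[-65,30,4],[-65,-30,4]])/1e3,c([(368,221),(195,322),(260,403)],(222,148),7))]
print("lifter");fit(L[:1],[.63,0,0]);fit(L[1:],[.63,0,0]);fit(L,[.63,0,0])
K=[(t,0,m([[80,80,12],[80,-80,12],[-80,-80,12],[-80,80,12]])/1e3,c([(98,147),(402,115),(433,407),(128,440)],(273,122),7)),
 (s,0,m([[-80,80,12],[-80,-80,12],[80,-80,12]])/1e3,c([(97,366),(325,549),(522,381)],(266,165),6))]
print("rack");fit(K[:1],[.65,-.23,0]);fit(K[1:],[.65,-.23,0]);fit(K,[.65,-.23,0])
for n,p in [("top",c([(368,395)],(140,132),7)[0]),("side",c([(237,375)],(179,103),7)[0])]: print("post",hit(S[n],p,.066))
print("plate hub", hit(t,c([(280,288)],(273,122),7)[0],.06),hit(s,c([(287,328)],(266,165),6)[0],.06))
E
```

```text
[ 0.6486  0.2495 -0.1099] yawdeg -6.3
[[-0.1, 0.2], [0.2, 0.5], [0.0, -0.5], [-0.3, -0.4], [-0.2, -0.1], [0.3, 0.3], [-0.1, -0.4], [0.2, 0.3]]
[ 0.6485  0.2455 -0.112 ] yawdeg -6.42
[[-0.7, 0.1], [-0.3, 0.1], [0.7, -0.8], [0.1, 0.1], [0.1, 0.8], [-0.1, -1.6], [0.2, 0.7]]
[ 0.649   0.2485 -0.1081] yawdeg -6.2
[[0.3, 0.2], [0.5, 0.3], [0.3, -0.6], [-0.0, -0.5], [0.2, -0.2], [0.6, 0.2], [0.2, -0.5], [0.5, 0.2], [-1.1, -0.3], [-0.5, -0.4], [0.4, -1.3], [-0.3, -0.4], [-0.3, 0.3], [-0.5, -2.1], [-0.2, 0.2]]
lifter
[ 0.6427 -0.003  -0.004 ] yawdeg -0.23
[[0.1, 0.4], [-0.1, 0.1], [-0.1, -0.3], [0.0, -0.3]]
[ 0.6471 -0.0055 -0.0035] yawdeg -0.2
[[0.7, -0.4], [-1.6, 0.8], [0.3, -0.3]]
[ 0.6443 -0.0039 -0.0034] yawdeg -0.19
[[0.4, -0.0], [0.2, -0.3], [0.2, -0.7], [0.3, -0.7], [-0.2, -0.3], [-2.5, 0.9], [-0.7, -0.2]]
rack
[ 0.6625 -0.2228  0.07  ] yawdeg 4.01
[[-0.6, -1.0], [-0.1, -0.4], [1.1, 1.0], [-0.2, 0.3]]
[ 0.6642 -0.2269  0.0814] yawdeg 4.66
[[-0.1, 0.2], [-0.2, -0.0], [0.4, -0.2]]
[ 0.6636 -0.2251  0.0801] yawdeg 4.59
[[-0.1, -1.1], [0.3, -0.9], [1.9, 0.4], [0.7, 0.2], [-0.6, -0.1], [-0.8, -0.3], [-0.1, -0.4]]
post [0.56272933 0.19208388 0.066     ]
post [0.56150646 0.19627999 0.066     ]
plate hub [ 0.64372557 -0.22277459  0.06      ] [ 0.64473572 -0.22244275  0.06      ]
```

```bash
cat > plan.py <<'E'
from h import *
def plan(pos,rot,n,cur=None):
    """rows from the present pose to pos / rot (3x3 or None), n rows, straight line"""
    if cur is None:
        st=manip.sense(); p0=st["tcp_pos"];r0=R.from_quat(st["tool_rot"])
    else: p0,r0=cur
    r1=r0 if rot is None else R.from_matrix(rot)
    rv=(r0.inv()*r1).as_rotvec(); rows=[]
    for i in range(n):
        ri=r0*R.from_rotvec(rv*i/n)
        d=ri.inv().apply((np.array(pos)-p0)/n)
        rows.append([round(float(v),4) for v in d]+[round(float(v),2) for v in np.degrees(rv/n)])
    print(rows); return rows
def tilt(yaw,a):
    """tool z = forward along yaw, tilted a from straight down; tool x to the rear/down; jaws across"""
    f=np.array([np.cos(yaw),np.sin(yaw),0]);u=np.array([0,0,1.])
    z=np.sin(a)*f-np.cos(a)*u; y=np.cross(u,f); x=np.cross(y,z)
    return np.stack([x,y,z],1)
E
python3 - <<'E'
from plan import *
plan([.49,.21,.27],tilt(-.109,0),10)
E
```

```text
[[-0.0414, -0.0289, -0.0014, 0.0, 0.0, -0.96], [-0.0409, -0.0296, -0.0014, 0.0, 0.0, -0.96], [-0.0404, -0.0303, -0.0014, 0.0, 0.0, -0.96], [-0.0399, -0.031, -0.0014, 0.0, 0.0, -0.96], [-0.0394, -0.0316, -0.0014, 0.0, 0.0, -0.96], [-0.0389, -0.0323, -0.0014, 0.0, 0.0, -0.96], [-0.0383, -0.0329, -0.0014, 0.0, 0.0, -0.96], [-0.0378, -0.0336, -0.0014, 0.0, 0.0, -0.96], [-0.0372, -0.0342, -0.0014, 0.0, 0.0, -0.96], [-0.0366, -0.0348, -0.0014, 0.0, 0.0, -0.96]]
```

Emit:
play_rows(steps=[[[-0.041,-0.029,-0.0015,0,0,-1],[-0.041,-0.03,-0.0015,0,0,-1],[-0.04,-0.03,-0.0015,0,0,-1],[-0.04,-0.031,-0.0015,0,0,-1],[-0.039,-0.032,-0.0015,0,0,-1],[-0.039,-0.032,-0.0015,0,0,-1],[-0.038,-0.033,-0.0015,0,0,-1],[-0.038,-0.034,-0.0015,0,0,-1],[-0.037,-0.034,-0.0015,0,0,-1],[-0.037,-0.035,-0.0015,0,0,-0.6]]])

```text
t: 3.0
tcp_pos: [0.4913, 0.2094, 0.2716]
tool_rot: [0.054, 0.999, 0.0, 0.0]
force: [-0.2, -0.4, 0.3]
finger_gap: 1.001
```

Run:
```python
from h import *
import pickle
st=manip.sense();print(st["t"],st["tcp_pos"],st["q"])
w=manip.snapshot("wrist");pickle.dump(w,open("w1.pkl","wb"))
Rz=R.from_euler("z",-.109).as_matrix()
L=np.array([[-120,80,8],[-120,-80,8],[80,-80,8],[80,80,8],[-40,47,96],[40,47,96],[-40,-47,96],[40,-47,96]])/1e3
P=proj(w,L@Rz.T+[.6488,.248,0],True); P2=proj(w,[[.562,.194,.066],[.5446,.2596,.008]],True)
print(P.round(),P2.round())
im=w["img"][:,:,::-1].copy(); im=cv2.resize(im,None,fx=1.5,fy=1.5)
for p in list(P)+list(P2): cv2.circle(im,tuple(int(v*1.5) for v in p),2,(0,255,0),-1)
cv2.imwrite("pics/w1.png",im)
```

```text
3.0 [0.49128479 0.20943145 0.27159652] [ 1.93523999e-01  3.86078642e-01  1.64301569e+00  1.59494017e-04
  1.11185057e+00 -1.26942379e+00]
[[346. 185.]
 [229. 185.]
 [232. 306.]
 [331. 304.]
 [335. 270.]
 [326. 321.]
 [255. 272.]
 [254. 324.]] [[241. 230.]
 [289. 196.]]
```

View pics/w1.png

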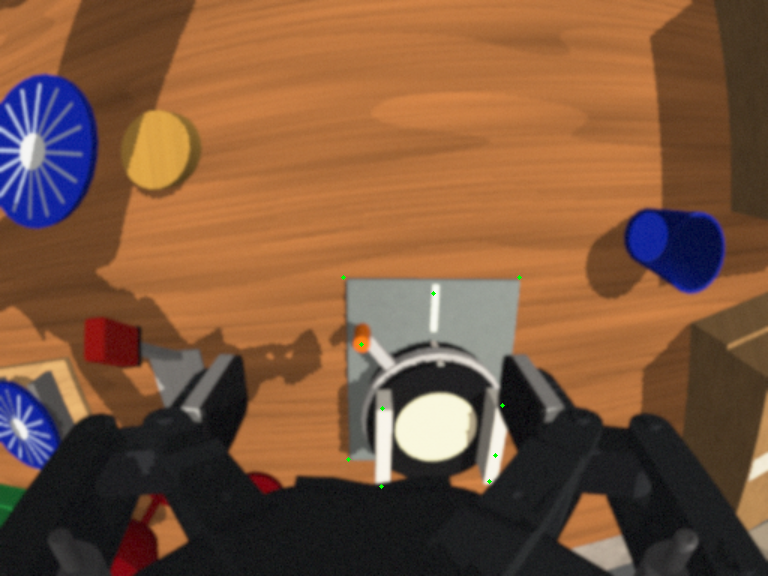

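Emit:
play_rows(steps=[[[-0.0173,-0.0022,0.03,0,0,0],[-0.0173,-0.0022,0.03,0,0,0],[-0.0173,-0.0022,0.03,0,0,0],[-0.0173,-0.0022,0.03,0,0,0],[0,0,0.02,0,0,0],[0,0,0.02,0,0,0],[0,0,0.02,0,0,0],[0,0,0.0166,0,0,0],[0,0,0,0,0,0]]], fingers=0.5)

```text
t: 4.18
tcp_pos: [0.5572, 0.1945, 0.0735]
tool_rot: [0.054, 0.999, -0.0, -0.001]
force: [-0.1, 0.7, -0.5]
finger_gap: 0.503
```

Run:
```python
from h import *
s=manip.snapshot("side"); crop(s,(224,140),50,"e1.png",7)
w=manip.snapshot("wrist"); cv2.imwrite("pics/e2.png",w["img"][:,:,::-1])
```

```text
(no output)
```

View pics/e1.png

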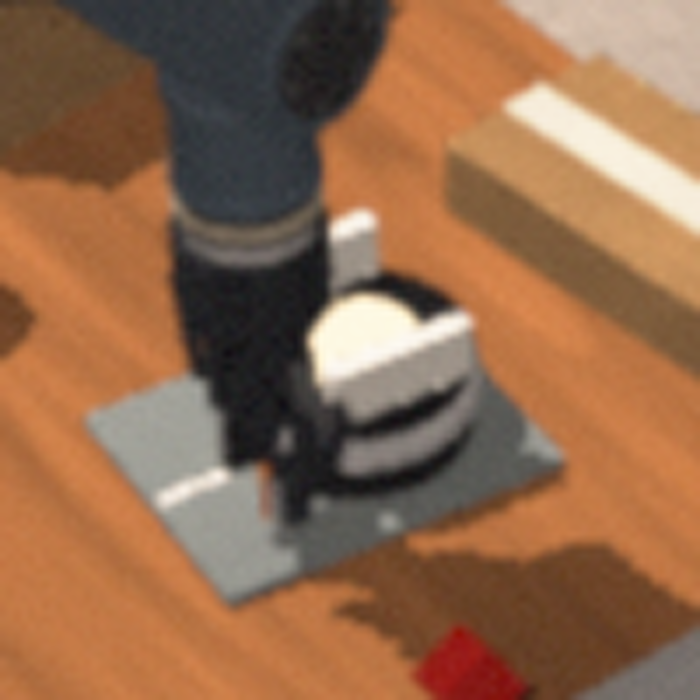

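View pics/e2.png

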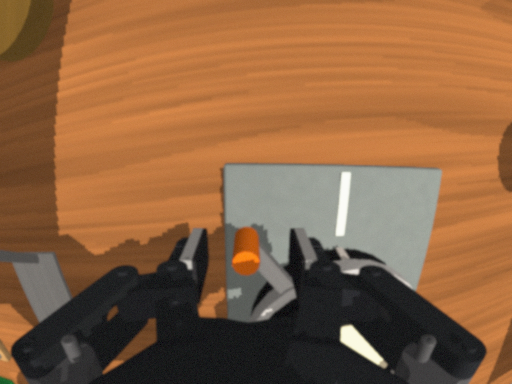

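Emit:
play_rows(steps=[[[0,0,0,0,0,0],[0,0,0,0,0,0],[0,0,0,0,0,0],[0,0,0,0,0,0],[0,0,0,0,0,0]]], fingers=0, squeeze=20)

```text
t: 4.9
tcp_pos: [0.5582, 0.1943, 0.0755]
tool_rot: [0.054, 0.999, -0.0, 0.0]
force: [-0.7, -2.8, 6.0]
finger_gap: 0.148
```

Run:
```python
from h import *
w=manip.snapshot("wrist"); cv2.imwrite("pics/e3.png",w["img"][:,:,::-1]); print(manip.sense()["force"])
```

```text
[-1.58739844 -1.37676294  5.81385449]
```

View pics/e3.png

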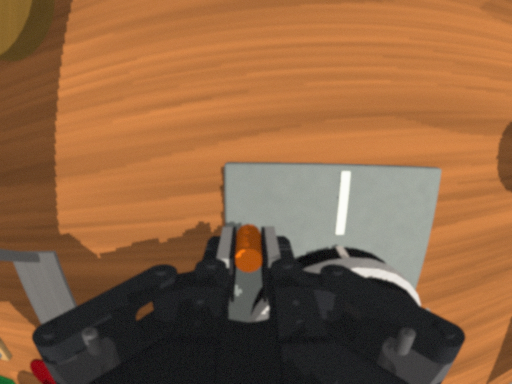

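Emit:
play_rows(steps=[[[0.0042,0.0063,0,0,0,0],[0.004,0.0064,0,0,0,0],[0.0033,0.0067,0,0,0,0],[0.0029,0.0067,0,0,0,0],[0.002,0.006,0,0,0,0],[0.0017,0.0061,0,0,0,0],[0.0013,0.0062,0,0,0,0],[0.001,0.0062,0,0,0,0],[0.0006,0.0063,0,0,0,0],[0.0002,0.0063,0,0,0,0]]])

```text
t: 6.2
tcp_pos: [0.5412, 0.2591, 0.0751]
tool_rot: [0.054, 0.999, -0.001, -0.003]
force: [-5.7, -3.7, 6.3]
finger_gap: 0.15
```

Emit:
play_rows(steps=[[[0,0,0,0,0,0],[0,0,0,0,0,0]]])

```text
t: 6.45
tcp_pos: [0.5413, 0.2599, 0.0751]
tool_rot: [0.054, 0.999, -0.0, -0.003]
force: [-5.3, 0.2, 8.1]
finger_gap: 0.151
```

Run:
```python
from h import *
w=manip.snapshot("wrist"); cv2.imwrite("pics/e4.png",w["img"][:,:,::-1]); print(manip.sense()["force"])
```

```text
[-5.52873268  0.28403175  6.91060426]
```

View pics/e4.png

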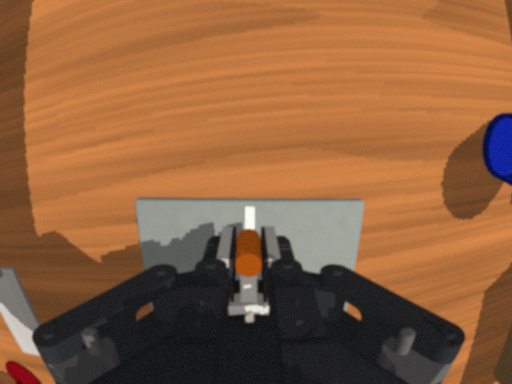

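Emit:
play_rows(steps=[[[0,0,0,0,0,0],[0,0,0,0,0,0],[0,0,0,0,0,0],[0,0,-0.02,0,0,0],[0,0,-0.04,0,0,0],[0,0,-0.05,0,0,0],[0,0,-0.05,0,0,0],[0.02,0,-0.02,0,0,0]]], fingers=0.45)

```text
t: 7.5
tcp_pos: [0.5268, 0.2621, 0.2583]
tool_rot: [0.055, 0.998, 0.001, 0.004]
force: [-0.4, 0.6, 0.5]
finger_gap: 0.452
```

Run:
```python
from h import *
w=manip.snapshot("wrist"); cv2.imwrite("pics/e5.png",w["img"][:,:,::-1])
P=proj(w,[[.5446,.2596,.008],[.5446,.2596,.066],[.649,.248,.062]],True);print(P)
```

```text
[[246.85282925 175.10947572]
 [246.83094633 187.65576004]
 [246.80931536 269.54280507]]
```

View pics/e5.png

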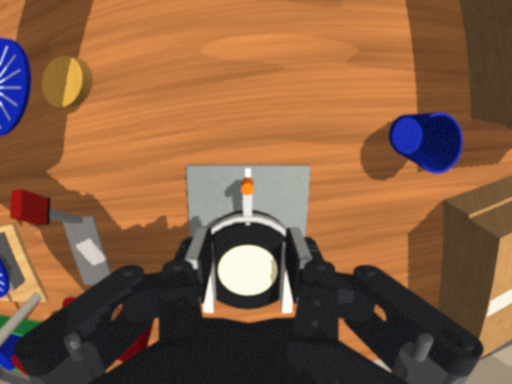

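Run:
```python
from plan import *
plan([.4577,-.0035,.2007],tilt(-.003,np.radians(35)),10)
```

```text
[[0.0037, -0.0272, 0.0058, -0.17, -3.47, -0.59], [0.0043, -0.0272, 0.0055, -0.17, -3.47, -0.59], [0.0049, -0.0271, 0.0051, -0.17, -3.47, -0.59], [0.0055, -0.0271, 0.0047, -0.17, -3.47, -0.59], [0.006, -0.027, 0.0043, -0.17, -3.47, -0.59], [0.0065, -0.027, 0.0038, -0.17, -3.47, -0.59], [0.007, -0.0269, 0.0033, -0.17, -3.47, -0.59], [0.0075, -0.0269, 0.0028, -0.17, -3.47, -0.59], [0.0079, -0.0268, 0.0023, -0.17, -3.47, -0.59], [0.0083, -0.0267, 0.0017, -0.17, -3.47, -0.59]]
```

Emit:
play_rows(steps=[[[0.0037,-0.027,0.0058,-0.17,-3.5,-0.6],[0.0043,-0.027,0.0055,-0.17,-3.5,-0.6],[0.005,-0.027,0.005,-0.17,-3.5,-0.6],[0.0055,-0.027,0.0047,-0.17,-3.5,-0.6],[0.006,-0.027,0.0043,-0.17,-3.5,-0.6],[0.0065,-0.027,0.0038,-0.17,-3.5,-0.6],[0.007,-0.027,0.0033,-0.17,-3.5,-0.6],[0.0075,-0.027,0.0028,-0.17,-3.5,-0.6],[0.008,-0.027,0.0023,-0.17,-3.5,-0.6],[0.0083,-0.027,0.0017,-0.17,-3.5,-0.6]]], fingers=0.8)

```text
t: 8.8
tcp_pos: [0.4708, 0.0471, 0.208]
tool_rot: [0.004, 0.968, 0.015, 0.251]
force: [-0.6, 0.4, 0.8]
finger_gap: 0.798
```

Run:
```python
from h import *
import pickle
st=manip.sense();print(st["tcp_pos"],st["q"],R.from_quat(st["tool_rot"]).as_matrix().round(3))
w=manip.snapshot("wrist"); cv2.imwrite("pics/f1.png",cv2.resize(w["img"][:,:,::-1],None,fx=1.5,fy=1.5)); pickle.dump(w,open("w2.pkl","wb"))
P=proj(w,np.array([[-114,0,97.5],[-128,0,122],[55,30,4],[55,-30,4]])/1e3+[.6435,-.0035,0],True);print(P*1.5)
s=manip.snapshot("top");pickle.dump(s,open("t2.pkl","wb")); crop(s,(250,175),40,"f2.png",7,proj(s,np.array([[-114,0,97.5],[55,30,4],[55,-30,4],[-65,30,4],[-65,-30,4]])/1e3+[.6435,-.0035,0]))
```

```text
[0.47082177 0.04705027 0.20803564] [-0.21489871  0.32746266  2.19725068  0.81261331  0.18026533 -2.54921557] [[-0.874  0.     0.486]
 [ 0.015  1.     0.027]
 [-0.485  0.031 -0.874]]
[[277.08052938 284.08965795]
 [267.38769742 298.54549305]
 [344.57074755 338.18685298]
 [284.37565402 339.0657169 ]]
```

View pics/f1.png

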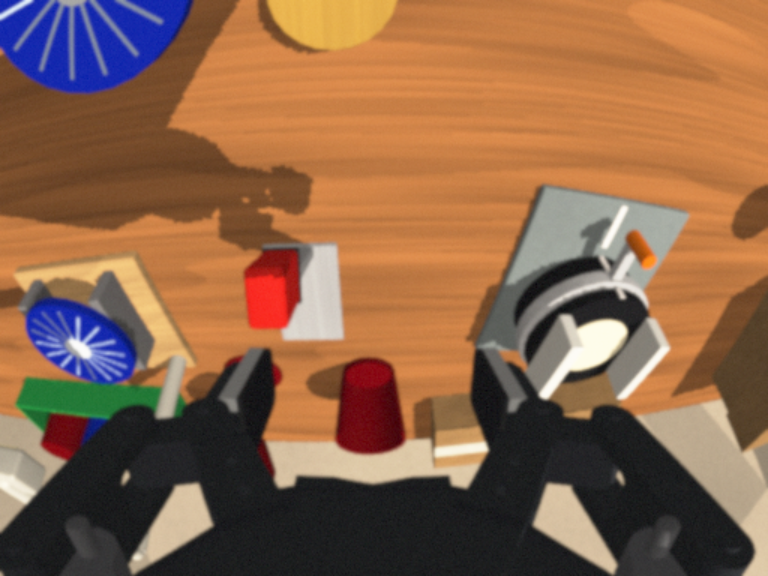

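View pics/f2.png

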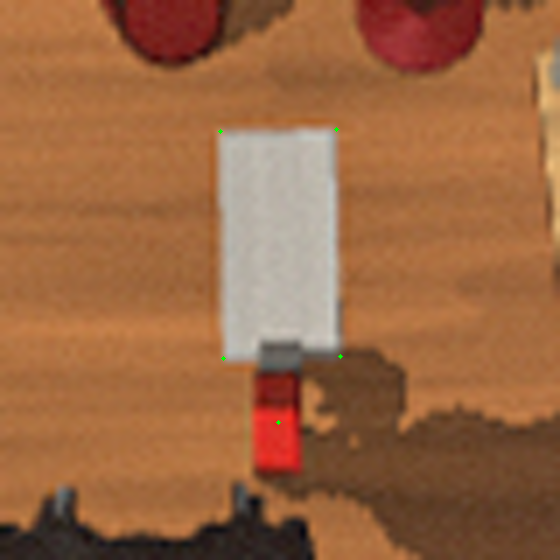

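Run:
```python
from plan import *
plan([.5025,-.0035,.21],tilt(-.003,np.radians(15)),6)
```

```text
[[-0.005, -0.0083, 0.0021, 0.28, 2.33, -0.11], [-0.005, -0.0083, 0.0019, 0.28, 2.33, -0.11], [-0.0051, -0.0083, 0.0017, 0.28, 2.33, -0.11], [-0.0051, -0.0083, 0.0016, 0.28, 2.33, -0.11], [-0.0052, -0.0083, 0.0014, 0.28, 2.33, -0.11], [-0.0052, -0.0083, 0.0012, 0.28, 2.33, -0.11]]
```

Emit:
play_rows(steps=[[[-0.005,-0.0083,0.002,0.3,2.3,-0.1],[-0.005,-0.0083,0.002,0.3,2.3,-0.1],[-0.005,-0.0083,0.0017,0.3,2.3,-0.1],[-0.005,-0.0083,0.0016,0.3,2.3,-0.1],[-0.005,-0.0083,0.0014,0.3,2.3,-0.1],[-0.005,-0.0083,0.0012,0.2,2.3,-0.1],[0,0,0,0,0,0]]])

```text
t: 9.78
tcp_pos: [0.504, -0.0029, 0.2109]
tool_rot: [0.001, 0.991, -0.001, 0.134]
force: [0.1, 0.5, -0.7]
finger_gap: 0.798
```

Run:
```python
from plan import *
st=manip.sense();print(st["tcp_pos"],st["q"])
plan([.5284,-.0035,.1033],tilt(-.003,np.radians(15)),6)
```

```text
[ 0.50399885 -0.00289699  0.21089624] [-0.26509436  0.3638294   1.95864202  0.12623884  0.56280497 -1.93200746]
[[0.0008, -0.0001, 0.0184, -0.01, 0.06, 0.01], [0.0008, -0.0001, 0.0184, -0.01, 0.06, 0.01], [0.0008, -0.0001, 0.0184, -0.01, 0.06, 0.01], [0.0008, -0.0001, 0.0184, -0.01, 0.06, 0.01], [0.0008, -0.0001, 0.0184, -0.01, 0.06, 0.01], [0.0007, -0.0001, 0.0184, -0.01, 0.06, 0.01]]
```

Emit:
play_rows(steps=[[[0.0008,0,0.0185,0,0,0],[0.0008,0,0.0185,0,0,0],[0.0008,0,0.0185,0,0,0],[0.0008,0,0.0185,0,0,0],[0.0008,0,0.0185,0,0,0],[0.0007,0,0.0178,0,0,0],[0,0,0,0,0,0]]])

```text
t: 10.65
tcp_pos: [0.526, -0.0016, 0.1019]
tool_rot: [0.001, 0.991, 0.0, 0.131]
force: [0.7, -0.5, 0.6]
finger_gap: 0.798
```

Run:
```python
from h import *
w=manip.snapshot("wrist"); cv2.imwrite("pics/g1.png",w["img"][:,:,::-1])
s=manip.snapshot("side"); crop(s,(262,180),45,"g2.png",7)
```

```text
(no output)
```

View pics/g1.png

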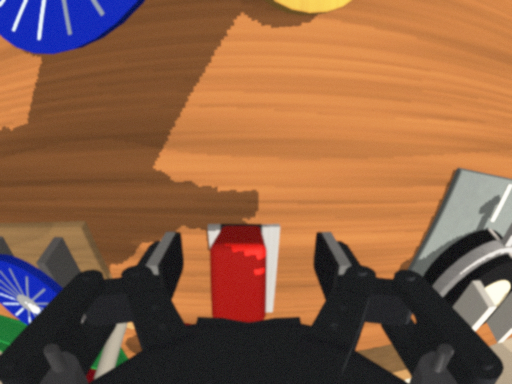

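View pics/g2.png

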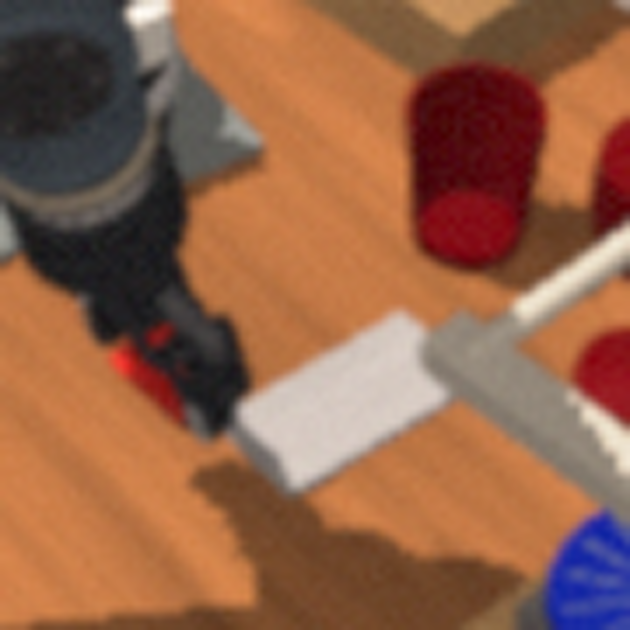

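Emit:
play_rows(steps=[[[0,-0.0035,0,0,0,0],[0,0,0,0,0,0],[0,0,0,0,0,0],[0,0,0,0,0,0],[0,0,0,0,0,0],[0,0,0,0,0,0],[0,0,0,0,0,0]]], fingers=0, squeeze=115)

```text
t: 11.62
tcp_pos: [0.5273, -0.0058, 0.1039]
tool_rot: [0.0, 0.991, -0.0, 0.134]
force: [-1.1, -0.4, 6.7]
finger_gap: 0.242
```

Run:
```python
from h import *
t=manip.snapshot("top");crop(t,(250,175),40,"g4.png",7)
s=manip.snapshot("side"); crop(s,(262,180),45,"g3.png",7)
```

```text
(no output)
```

View pics/g3.png

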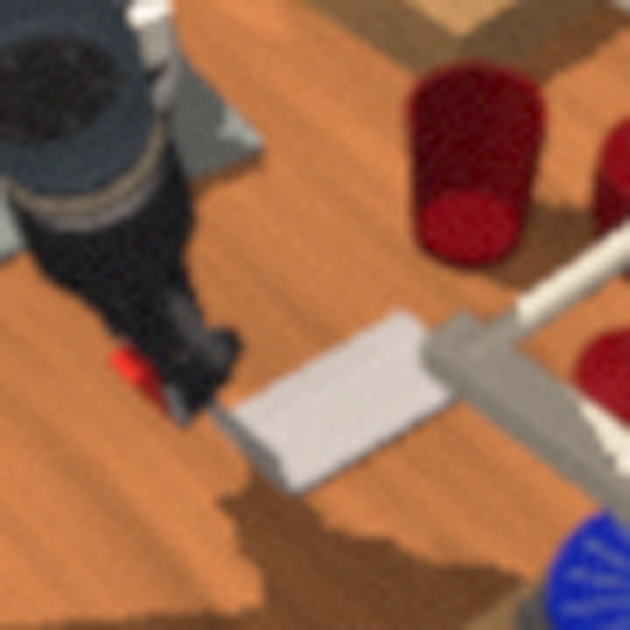

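View pics/g4.png

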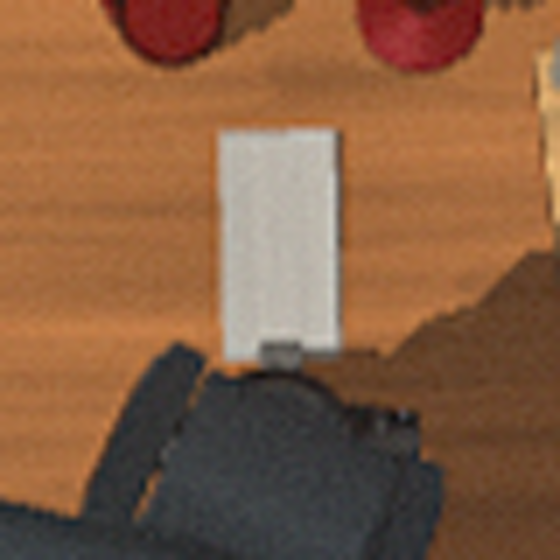

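Run:
```python
from h import *
import pickle; w=pickle.load(open("w2.pkl","rb")); 
im=w["img"][:,:,::-1]; cv2.imwrite("pics/k1.png",cv2.resize(im[150:280,0:150],None,fx=5,fy=5,interpolation=cv2.INTER_CUBIC)[:600])
t=pickle.load(open("t2.pkl","rb")); crop(t,(313,162),40,"k2.png",7)
```

```text
(no output)
```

View pics/k1.png

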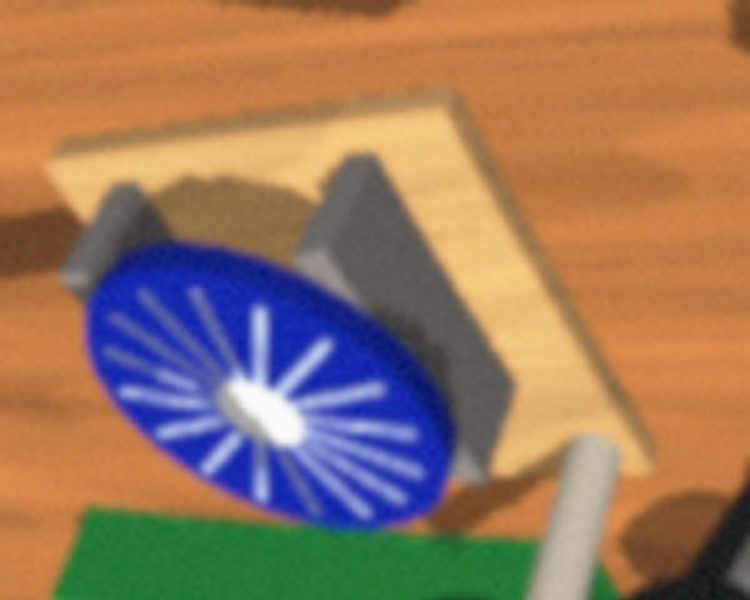

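View pics/k2.png

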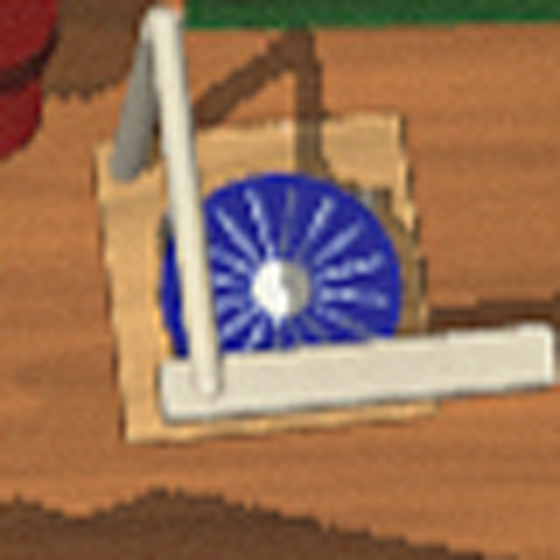

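Run:
```python
from fit import *
import pickle; S=pickle.load(open("s0.pkl","rb")); w=pickle.load(open("w2.pkl","rb"))
c=lambda pts,o,k:np.array(pts)/k+np.array(o)-.5
t,s=S["top"],S["side"];m=np.array
A=(w,True,m([[-80,-80,12],[-80,80,12],[80,80,12],[-50,47,12],[-50,-47,12],[-50,47,50],[-50,-47,50]])/1e3,c([(48,168),(440,105),(645,468),(360,157),(132,187),(316,250),(80,282)],(0,150),5))
B=(t,0,m([[80,80,12],[80,-80,12],[-80,80,12],[-80,80,0]])/1e3,c([(98,150),(402,115),(128,434),(130,440)],(273,122),7))
C=(s,0,m([[-80,80,12],[-80,-80,12],[80,-80,12]])/1e3,c([(97,366),(325,549),(522,381)],(266,165),6))
D=(s,0,m([[-50,47,50],[-50,-47,50]])/1e3,c([(162,343),(297,450)],(266,165),6))
for o in ([A],[B],[C],[D],[A,B,C,D]): p=fit(o,[.65,-.23,.08])
# plate circle projected vs views
for (sn,fi,pt) in [(t,0,c([(280,288)],(273,122),7)[0]),(s,0,c([(285,328)],(266,165),6)[0]),(w,True,c([(262,410)],(0,150),5)[0])]:
    print(hit(sn,pt,.06,fi))
```

```text
[ 0.6483 -0.2239  0.073 ] yawdeg 4.18
[[-6.2, -8.2], [-2.9, -8.0], [-0.6, -3.9], [2.4, 1.2], [0.7, 0.6], [1.0, 3.3], [0.1, 0.6]]
[ 0.6632 -0.2243  0.0669] yawdeg 3.84
[[-0.1, -1.7], [0.4, -0.5], [0.1, 0.9], [-0.4, 0.7]]
[ 0.6642 -0.2269  0.0814] yawdeg 4.66
[[-0.1, 0.2], [-0.2, -0.0], [0.4, -0.2]]
[ 0.6467 -0.2275  0.0736] yawdeg 4.22
[[-0.0, -0.0], [0.0, 0.0]]
[ 0.6565 -0.2267  0.0744] yawdeg 4.26
[[-4.9, -4.1], [-2.7, -3.0], [-0.6, -1.0], [2.9, 5.6], [1.8, 4.6], [1.8, 7.7], [1.5, 4.5], [0.5, 0.3], [1.0, 1.1], [1.1, 2.9], [0.5, 2.7], [-2.0, 1.1], [-2.4, 1.2], [-1.3, 1.2], [2.2, -1.7], [2.2, -1.7]]
[ 0.64372557 -0.22277459  0.06      ]
[ 0.64392345 -0.2218054   0.06      ]
[ 0.6429362  -0.22321604  0.06      ]
```

Run:
```python
from fit import *
import pickle; S=pickle.load(open("s0.pkl","rb"))
c=lambda pts,o,k:np.array(pts)/k+np.array(o)-.5
t,s=S["top"],S["side"]
for p in [(162,370),(548,325),(553,378),(168,417)]: print(hit(t,c([p],(273,122),7)[0],.225), hit(t,c([p],(273,122),7)[0],.203))
print('side')
for p in [(70,112),(105,88),(368,290),(325,315)]: print(hit(s,c([p],(266,165),6)[0],.225))
Rz=R.from_euler("z",.074).as_matrix()
print(np.array([[-65,85,0],[-65,-85,0],[-91,-85,0],[-91,85,0]])/1e3@Rz.T+[.6475,-.2255,0])
```

```text
[ 0.56728707 -0.14628557  0.225     ] [ 0.57213119 -0.14852183  0.203     ]
[ 0.58333882 -0.31188569  0.225     ] [ 0.58850358 -0.31742989  0.203     ]
[ 0.5601355  -0.31255869  0.225     ] [ 0.56483676 -0.31811634  0.203     ]
[ 0.54676528 -0.14806536  0.225     ] [ 0.55119947 -0.15033718  0.203     ]
side
[ 0.5474537  -0.15146037  0.225     ]
[ 0.57094779 -0.14971772  0.225     ]
[ 0.58055112 -0.3178735   0.225     ]
[ 0.55516238 -0.3165159   0.225     ]
[[ 0.57639363 -0.14553824  0.        ]
 [ 0.58896215 -0.31507299  0.        ]
 [ 0.56303331 -0.31699523  0.        ]
 [ 0.55046478 -0.14746048  0.        ]]
```

```bash
cat > lift.py <<'E'
from plan import *
import json,os
P0=np.array([.5273,-.0058,.1039]);R0=tilt(-.003,np.radians(15.4))
L0=np.array([.6435,-.0045,0]);Y0=-.003
def Rz(y): return R.from_euler("z",y).as_matrix()
OFF=Rz(Y0).T@(P0-L0)          # tcp in lifter frame
def tcp_for(L,yaw): return np.array(L)+Rz(yaw)@OFF, Rz(yaw-Y0)@R0
def lif_now():
    st=manip.sense(); M=R.from_quat(st["tool_rot"]).as_matrix()
    RL=M@R0.T@Rz(Y0); return st["tcp_pos"]-RL@OFF, np.degrees(R.from_matrix(RL).as_euler("ZYX"))
def go(L,yaw,n,cur=None):
    p,r=tcp_for(L,yaw); plan(p,r,n,cur); return p,R.from_matrix(r)
E
python3 - <<'E'
from lift import *
print(lif_now())
c=go([.6435,-.0045,.075],-.003,4)
go([.514,-.234,.075],.074,10,c)
E
```

```text
(array([ 6.43467331e-01, -4.31176675e-03, -8.33812758e-05]), array([-0.06223175,  0.03137393, -0.01927583]))
[[-0.005, -0.0, -0.0181, 0.0, -0.01, 0.03], [-0.005, -0.0, -0.0181, 0.0, -0.01, 0.03], [-0.005, -0.0, -0.0181, 0.0, -0.01, 0.03], [-0.005, -0.0, -0.0181, 0.0, -0.01, 0.03]]
[[0.0124, -0.0239, -0.0034, -0.12, 0.0, -0.43], [0.0126, -0.0238, -0.0035, -0.12, 0.0, -0.43], [0.0127, -0.0237, -0.0035, -0.12, 0.0, -0.43], [0.0129, -0.0236, -0.0036, -0.12, 0.0, -0.43], [0.0131, -0.0235, -0.0036, -0.12, 0.0, -0.43], [0.0133, -0.0234, -0.0036, -0.12, 0.0, -0.43], [0.0134, -0.0233, -0.0037, -0.12, 0.0, -0.43], [0.0136, -0.0232, -0.0037, -0.12, 0.0, -0.43], [0.0138, -0.023, -0.0038, -0.12, 0.0, -0.43], [0.0139, -0.0229, -0.0038, -0.12, 0.0, -0.43]]
```

Emit:
play_rows(steps=[[[-0.0025,0,-0.009,0,0,0],[-0.005,0,-0.018,0,0,0],[-0.005,0,-0.018,0,0,0],[-0.005,0,-0.018,0,0,0],[-0.0025,0,-0.009,0,0,0],[0,0,0,0,0,0]]])

```text
t: 12.48
tcp_pos: [0.5275, -0.0057, 0.1784]
tool_rot: [0.001, 0.991, -0.0, 0.133]
force: [-0.9, -0.7, -3.2]
finger_gap: 0.244
```

Run:
```python
from lift import *
s=manip.snapshot("side"); print(lif_now(), manip.sense()["q"])
P=np.array([[55,30,4],[55,-30,4],[-65,-30,4],[-65,30,4],[-114,0,97.5]])/1e3+[.6435,-.0045,.075]
crop(s,(262,170),45,"m1.png",7,proj(s,P))
```

```text
(array([ 0.64309439, -0.0040928 ,  0.07358369]), array([-0.06328874,  0.13545046,  0.01247068])) [-0.25840789  0.45143866  1.9349744   0.1402829   0.50134458 -1.94254894]
```

View pics/m1.png

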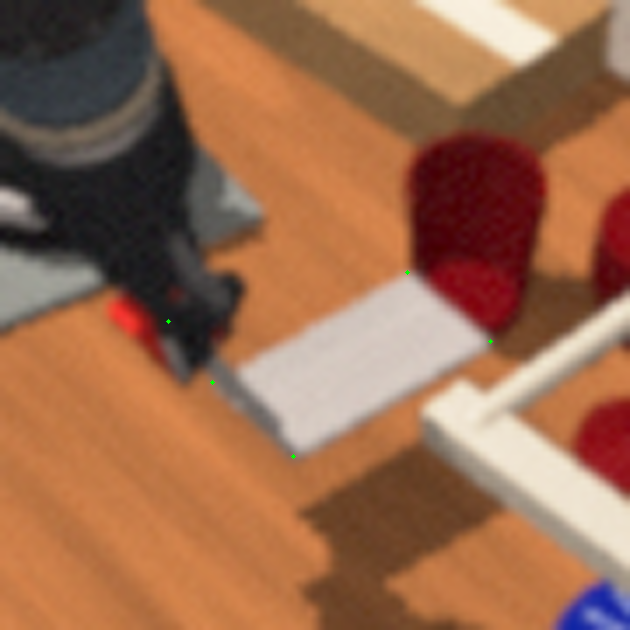

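Emit:
play_rows(steps=[[[0.0124,-0.024,-0.0034,-0.1,0,-0.4],[0.0126,-0.024,-0.0035,-0.1,0,-0.4],[0.0127,-0.0237,-0.0035,-0.1,0,-0.4],[0.0129,-0.0236,-0.0036,-0.1,0,-0.4],[0.0131,-0.0235,-0.0036,-0.1,0,-0.4],[0.0133,-0.0234,-0.0036,-0.1,0,-0.5],[0.0134,-0.0233,-0.0037,-0.1,0,-0.5],[0.0136,-0.0232,-0.0037,-0.2,0,-0.5],[0.0138,-0.023,-0.0038,-0.2,0,-0.5],[0.0139,-0.0229,-0.0038,-0.1,0,-0.4]]])

```text
t: 13.78
tcp_pos: [0.4021, -0.2434, 0.1804]
tool_rot: [-0.036, 0.991, 0.005, 0.127]
force: [0.2, -0.0, -1.7]
finger_gap: 0.244
```

Run:
```python
from lift import *
print(lif_now(), manip.sense()["q"])
go([.514,-.2335,.028],.074,6)
```

```text
(array([ 0.5163211 , -0.233413  ,  0.07480745]), array([4.15444729, 0.8221739 , 0.01308314])) [-0.90970419  0.40531457  2.02520099  0.37903323  0.60174781 -2.85502622]
[[0.0026, -0.0, 0.0077, -0.0, -0.14, -0.01], [0.0027, -0.0, 0.0077, -0.0, -0.14, -0.01], [0.0027, -0.0, 0.0076, -0.0, -0.14, -0.01], [0.0027, -0.0, 0.0076, -0.0, -0.14, -0.01], [0.0027, -0.0, 0.0076, -0.0, -0.14, -0.01], [0.0027, -0.0, 0.0076, -0.0, -0.14, -0.01]]
```

Run:
```python
from lift import *
c=go([.519,-.231,.075],.01,3)
go([.521,-.231,.029],.01,5,c)
```

```text
[[-0.0004, 0.0032, 0.0006, 0.31, -0.27, 1.15], [-0.0003, 0.0032, 0.0006, 0.31, -0.27, 1.15], [-0.0002, 0.0032, 0.0006, 0.31, -0.27, 1.15]]
[[0.0021, -0.0, 0.009, 0.0, 0.0, 0.0], [0.0021, -0.0, 0.009, 0.0, 0.0, 0.0], [0.0021, -0.0, 0.009, 0.0, 0.0, 0.0], [0.0021, -0.0, 0.009, 0.0, 0.0, 0.0], [0.0021, -0.0, 0.009, 0.0, 0.0, 0.0]]
```

Emit:
play_rows(steps=[[[0,0.0032,0.0006,0.3,-0.2,1.2],[0,0.0032,0.0006,0.3,-0.2,1.2],[0,0.0032,0.0006,0.3,-0.2,1.2],[0,0,0,0,0,0]]])

```text
t: 14.28
tcp_pos: [0.4031, -0.2318, 0.1794]
tool_rot: [-0.005, 0.991, 0.001, 0.133]
force: [0.4, -0.3, -1.7]
finger_gap: 0.241
```

Run:
```python
from lift import *
print(lif_now(), manip.sense()["q"])
go([.521,-.231,.029],.01,5)
t=manip.snapshot("top");crop(t,(310,165),50,"n1.png",6)
```

```text
(array([ 0.51898909, -0.22890453,  0.075223  ]), array([0.57223863, 0.14035959, 0.03641868])) [-0.88945143  0.39827062  2.05286476  0.39980156  0.55908872 -2.79659549]
[[0.0021, -0.0004, 0.0091, 0.01, -0.03, -0.0], [0.0021, -0.0004, 0.0091, 0.01, -0.03, -0.0], [0.0021, -0.0004, 0.0091, 0.01, -0.03, -0.0], [0.0021, -0.0004, 0.0091, 0.01, -0.03, -0.0], [0.0021, -0.0004, 0.0091, 0.01, -0.03, -0.0]]
```

View pics/n1.png

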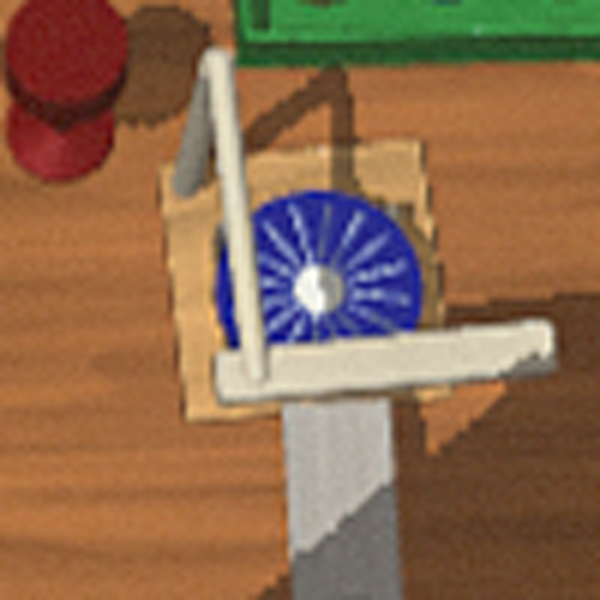

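Emit:
play_rows(steps=[[[0.0021,0.0004,0.009,0.1,0,0.4],[0.0021,0.0004,0.009,0.1,0,0.4],[0.0021,0.0004,0.009,0.1,0,0.4]]])

```text
t: 14.7
tcp_pos: [0.4043, -0.232, 0.1511]
tool_rot: [0.007, 0.991, -0.001, 0.133]
force: [-0.2, 0.3, -2.2]
finger_gap: 0.242
```

Run:
```python
from lift import *
print(lif_now(), manip.sense()["q"])
c=go([.521,-.231,.029],-.01,2)
c=go([.56,-.2295,.029],.02,5,c)
```

```text
(array([ 0.52025529, -0.23191657,  0.04695256]), array([-0.77878246,  0.11772852,  0.02059456])) [-0.88483923  0.46158608  2.07821308  0.46104388  0.47103661 -2.84094184]
[[0.0021, 0.0003, 0.0088, -0.02, -0.06, -0.1], [0.0022, 0.0003, 0.0088, -0.02, -0.06, -0.1]]
[[-0.0075, -0.0003, 0.0021, -0.09, 0.0, -0.33], [-0.0075, -0.0004, 0.0021, -0.09, 0.0, -0.33], [-0.0075, -0.0004, 0.0021, -0.09, 0.0, -0.33], [-0.0075, -0.0005, 0.0021, -0.09, 0.0, -0.33], [-0.0075, -0.0005, 0.0021, -0.09, 0.0, -0.33]]
```

Emit:
play_rows(steps=[[[0,0,0,0,2,0],[0,0,0,0,2,0],[0,0,0,0,1.5,0],[0,0,0,0,0,0]]])

```text
t: 15.2
tcp_pos: [0.4046, -0.2321, 0.1514]
tool_rot: [0.006, 0.996, -0.0, 0.086]
force: [-0.0, -0.4, -2.0]
finger_gap: 0.246
```

```bash
cat >> lift.py <<'E'
def gop(L,yaw,pitch,n,cur=None):
    """pitch>0 nose down (rad); L origin of lifter"""
    M=Rz(yaw)@R.from_euler("y",pitch).as_matrix()
    p=np.array(L)+M@OFF; r=M@Rz(-Y0)@R0
    plan(p,r,n,cur); return p,R.from_matrix(r)
E
python3 - <<'E'
from lift import *
L,e=lif_now();print(L,e, manip.sense()["q"])
M=R.from_euler("ZYX",e,degrees=True).as_matrix()
print("front",L+M@[.055,0,0])
s=manip.snapshot("side");crop(s,(300,215),55,"n2.png",6)
gop([.575,-.229,.033],.035,np.radians(5),7)
E
```

```text
[ 0.51019128 -0.23172617  0.03672043] [-0.71868164  5.58362618  0.01513948] [-0.83693671  0.46612956  2.02162746  0.24208219  0.55017436 -2.59524535]
front [ 0.56492601 -0.23241276  0.03136902]
[[-0.0089, -0.0002, 0.0022, -0.06, -0.08, -0.39], [-0.0089, -0.0003, 0.0023, -0.06, -0.08, -0.39], [-0.0089, -0.0004, 0.0023, -0.06, -0.08, -0.39], [-0.0089, -0.0004, 0.0023, -0.06, -0.08, -0.39], [-0.0089, -0.0005, 0.0023, -0.06, -0.08, -0.39], [-0.0089, -0.0005, 0.0023, -0.06, -0.08, -0.39], [-0.0089, -0.0006, 0.0023, -0.06, -0.08, -0.39]]
```

View pics/n2.png

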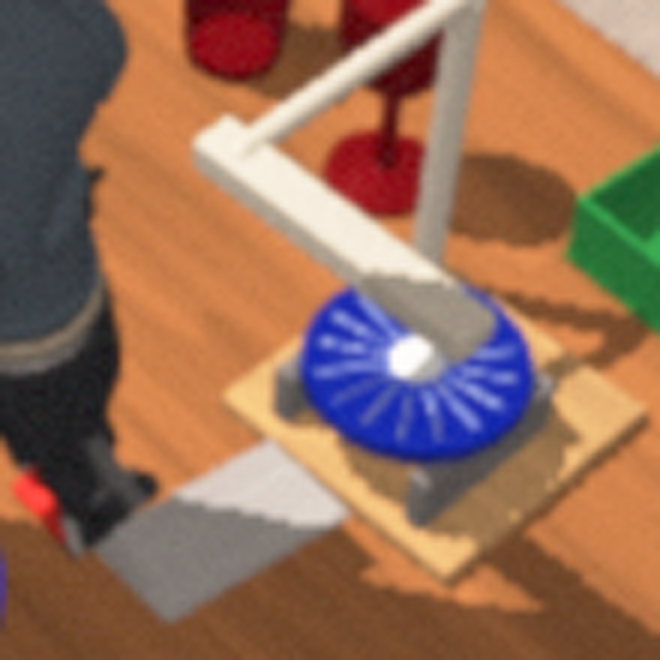

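Emit:
play_rows(steps=[[[-0.009,0,0.0022,0,0,-0.3],[-0.009,0,0.0022,0,0,-0.4],[-0.009,-0.0004,0.0022,0,0,-0.4],[-0.009,-0.0004,0.0022,0,0,-0.4],[-0.009,-0.0005,0.0022,0,0,-0.4],[-0.009,-0.0005,0.0022,0,0,-0.4],[-0.009,-0.0006,0.0022,0,0,-0.4]]])

```text
t: 16.12
tcp_pos: [0.4697, -0.2341, 0.1475]
tool_rot: [-0.017, 0.996, -0.003, 0.085]
force: [-0.2, -0.8, -2.3]
finger_gap: 0.245
```

Run:
```python
from lift import *
L,e=lif_now();st=manip.sense();print(L,e, st["q"],st["force"])
M=R.from_euler("ZYX",e,degrees=True).as_matrix()
print("front",L+M@[.055,0,0])
s=manip.snapshot("side");crop(s,(305,215),55,"n3.png",6)
gop([.6237,-.2255,.034],.074,np.radians(2),7)
```

```text
[ 0.57508899 -0.22983034  0.03270569] [ 1.89780983  5.60476904 -0.47050132] [-0.73560176  0.52444402  1.88715967  0.19775433  0.61023217 -2.49648637] [-0.2297207  -0.78680627 -2.34837064]
front [ 0.62979603 -0.22801761  0.02733407]
[[-0.0056, -0.0003, 0.0018, -0.14, -0.5, -0.3], [-0.0056, -0.0003, 0.0019, -0.14, -0.5, -0.3], [-0.0055, -0.0004, 0.0019, -0.14, -0.5, -0.3], [-0.0055, -0.0004, 0.002, -0.14, -0.5, -0.3], [-0.0055, -0.0004, 0.002, -0.14, -0.5, -0.3], [-0.0055, -0.0005, 0.002, -0.14, -0.5, -0.3], [-0.0055, -0.0005, 0.0021, -0.14, -0.5, -0.3]]
```

View pics/n3.png

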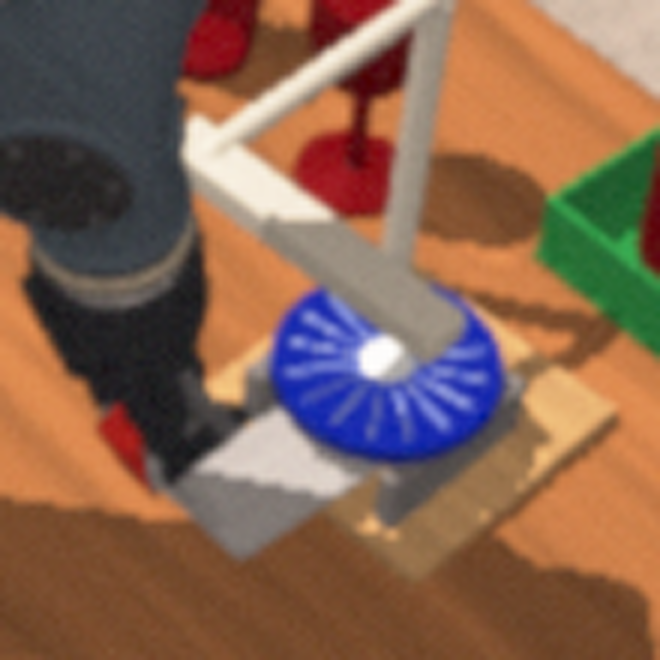

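Emit:
play_rows(steps=[[[-0.0055,-0.0003,0.0018,-0.1,-0.5,-0.3],[-0.0055,-0.0003,0.0019,-0.1,-0.5,-0.3],[-0.0055,-0.0004,0.0019,-0.1,-0.5,-0.3],[-0.0055,-0.0004,0.002,-0.1,-0.5,-0.3],[-0.0053,-0.0004,0.002,-0.1,-0.5,-0.3],[-0.0053,-0.0005,0.002,-0.1,-0.5,-0.3],[-0.0052,-0.0005,0.002,-0.1,-0.5,-0.3]]])

```text
t: 17.05
tcp_pos: [0.5092, -0.235, 0.1415]
tool_rot: [-0.036, 0.993, 0.002, 0.116]
force: [-0.1, -0.1, -2.8]
finger_gap: 0.24
```

Run:
```python
from lift import *
L,e=lif_now();st=manip.sense();print(L,e, st["q"],st["force"])
s=manip.snapshot("side");crop(s,(305,205),55,"n4.png",6)
t=manip.snapshot("top");crop(t,(305,165),50,"n5.png",6)
gop([.622,-.2255,.043],.074,np.radians(-.5),4)
```

```text
[ 0.62118394 -0.22560851  0.03344819] [ 4.12737155  2.08703547 -0.19658989] [-0.71145477  0.56224132  1.83700754  0.29042452  0.59358594 -2.58406358] [-0.05459531 -0.14328608 -2.78990698]
[[0.0007, -0.0001, -0.0013, -0.06, -0.65, -0.01], [0.0007, -0.0001, -0.0013, -0.06, -0.65, -0.01], [0.0007, -0.0001, -0.0013, -0.06, -0.65, -0.01], [0.0007, -0.0001, -0.0013, -0.06, -0.65, -0.01]]
```

View pics/n4.png

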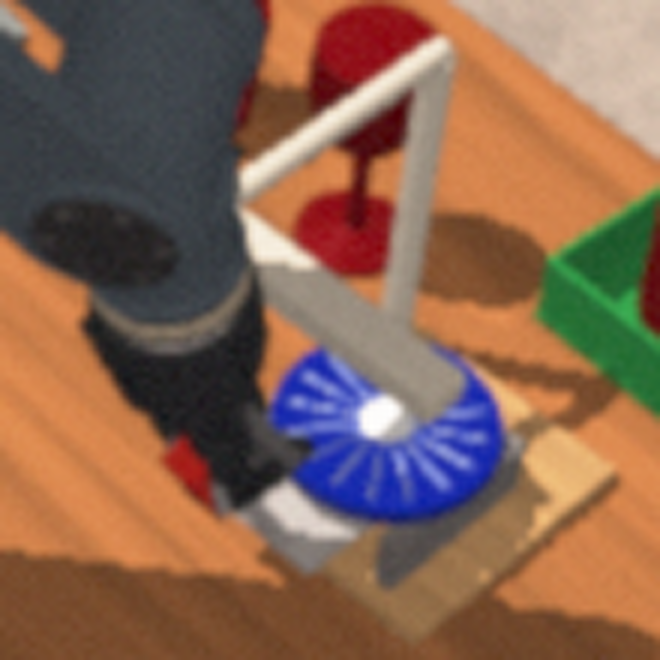

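View pics/n5.png

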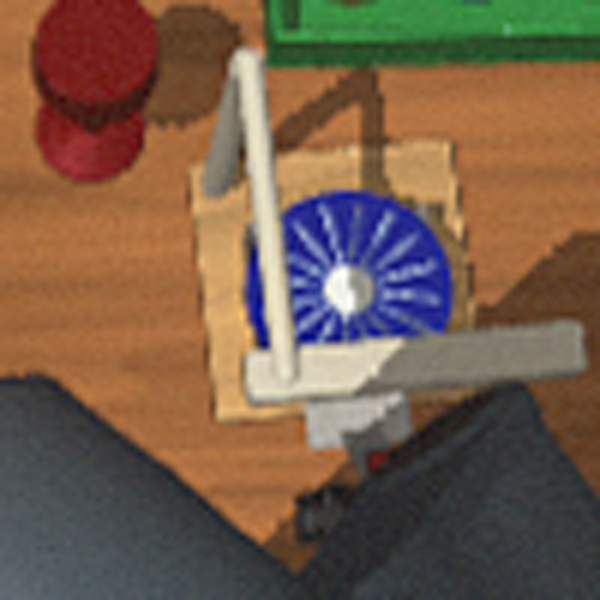

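Run:
```python
from lift import *
c=gop([.6215,-.2255,.036],.074,np.radians(-.5),4)
gop([.6215,-.2255,.066],.074,np.radians(-.5),10,c)
```

```text
[[0.0013, -0.0001, 0.0004, -0.06, -0.65, -0.01], [0.0013, -0.0001, 0.0004, -0.06, -0.65, -0.01], [0.0013, -0.0001, 0.0003, -0.06, -0.65, -0.01], [0.0013, -0.0001, 0.0003, -0.06, -0.65, -0.01]]
[[-0.0008, -0.0, -0.0029, 0.0, 0.0, 0.0], [-0.0008, -0.0, -0.0029, 0.0, 0.0, 0.0], [-0.0008, -0.0, -0.0029, 0.0, 0.0, 0.0], [-0.0008, -0.0, -0.0029, 0.0, 0.0, 0.0], [-0.0008, -0.0, -0.0029, 0.0, 0.0, 0.0], [-0.0008, -0.0, -0.0029, 0.0, 0.0, 0.0], [-0.0008, -0.0, -0.0029, 0.0, 0.0, 0.0], [-0.0008, -0.0, -0.0029, 0.0, 0.0, 0.0], [-0.0008, -0.0, -0.0029, 0.0, 0.0, 0.0], [-0.0008, -0.0, -0.0029, 0.0, 0.0, 0.0]]
```

Emit:
play_rows(steps=[[[0.0013,0,0.0004,0,-0.65,0],[0.0013,0,0.0004,0,-0.65,0],[0.0013,0,0.0003,0,-0.65,0],[0.0013,0,0.0003,0,-0.65,0],[0,0,0,0,0,0]]])

```text
t: 17.77
tcp_pos: [0.5038, -0.2353, 0.1388]
tool_rot: [-0.035, 0.99, 0.003, 0.138]
force: [1.5, 0.1, -2.6]
finger_gap: 0.243
```

Emit:
play_rows(steps=[[[-0.0008,0,-0.003,0,0,0],[-0.0008,0,-0.003,0,0,0],[-0.0008,0,-0.003,0,0,0],[-0.0008,0,-0.003,0,0,0],[-0.0008,0,-0.003,0,0,0],[-0.0008,0,-0.003,0,0,0],[-0.0008,0,-0.003,0,0,0],[-0.0008,0,-0.003,0,0,0],[-0.0008,0,-0.003,0,0,0],[-0.0008,0,-0.003,0,0,0]]])

```text
t: 19.02
tcp_pos: [0.5036, -0.2352, 0.1702]
tool_rot: [-0.036, 0.99, 0.003, 0.138]
force: [-0.3, -0.1, -6.1]
finger_gap: 0.246
```

Run:
```python
from lift import *
L,e=lif_now();st=manip.sense();print(L,e, st["q"],st["force"])
s=manip.snapshot("side");crop(s,(305,205),55,"o1.png",6)
t=manip.snapshot("top");crop(t,(305,165),50,"o2.png",6)
```

```text
[ 0.62028818 -0.22556363  0.06728279] [ 4.11324502 -0.47916753 -0.19688845] [-0.73676935  0.50266581  1.85489326  0.34535277  0.6160675  -2.64595323] [-0.34899788 -0.10627717 -6.09364989]
```

View pics/o1.png

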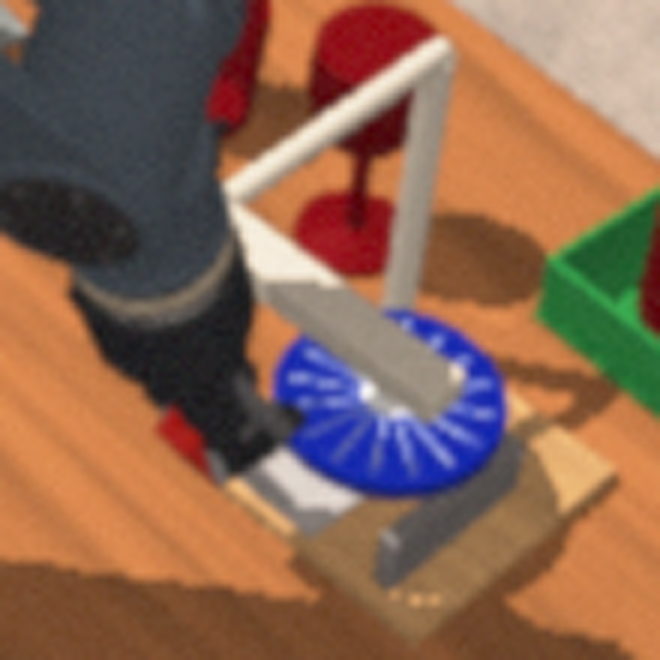

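View pics/o2.png

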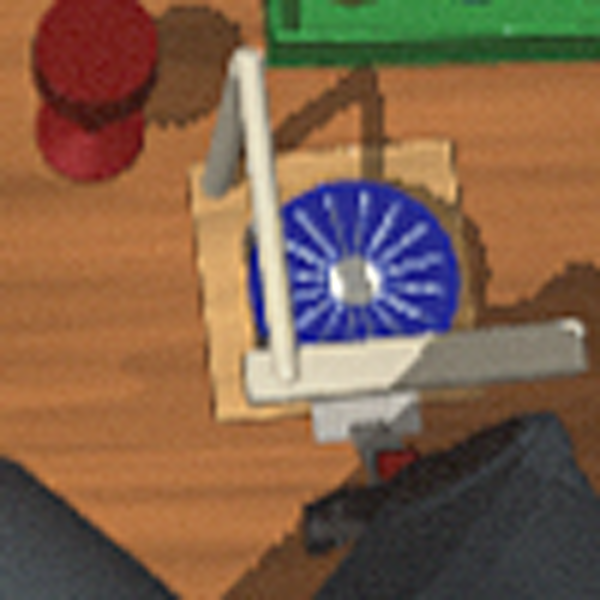

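Run:
```python
from lift import *
t=manip.snapshot("top"); L,e=lif_now()
def c(p,o,k): return np.array(p)/k+np.array(o)-.5
h=hit(t,c((353,280),(255,115),6),L[2]+.014); print(h, Rz(np.radians(e[0])).T@(h-L))
pt=-np.radians(.5)
c1=gop([.58,-.20,.080],.04,pt,8)
c2=gop([.57,-.05,.11],-.03,pt,10,c1)
```

```text
[ 0.64343702 -0.22265463  0.08137479] [0.02310692 0.0014031  0.014     ]
[[0.0042, 0.004, -0.0029, 0.04, 0.0, 0.23], [0.0042, 0.004, -0.0029, 0.04, 0.0, 0.23], [0.0042, 0.0039, -0.0029, 0.04, 0.0, 0.23], [0.0042, 0.0039, -0.0029, 0.04, 0.0, 0.23], [0.0043, 0.0039, -0.0029, 0.04, 0.0, 0.23], [0.0043, 0.0039, -0.0029, 0.04, 0.0, 0.23], [0.0043, 0.0039, -0.0029, 0.04, 0.0, 0.23], [0.0043, 0.0038, -0.0029, 0.04, 0.0, 0.23]]
[[-0.0005, 0.0158, -0.003, 0.11, 0.0, 0.39], [-0.0003, 0.0158, -0.003, 0.11, 0.0, 0.39], [-0.0002, 0.0158, -0.0031, 0.11, 0.0, 0.39], [-0.0001, 0.0158, -0.0031, 0.11, 0.0, 0.39], [-0.0, 0.0158, -0.0031, 0.11, 0.0, 0.39], [0.0001, 0.0158, -0.0031, 0.11, 0.0, 0.39], [0.0002, 0.0158, -0.0032, 0.11, 0.0, 0.39], [0.0003, 0.0158, -0.0032, 0.11, 0.0, 0.39], [0.0004, 0.0158, -0.0032, 0.11, 0.0, 0.39], [0.0005, 0.0158, -0.0033, 0.11, 0.0, 0.39]]
```

Emit:
play_rows(steps=[[[0.002,0,-0.001,0,0,0.1],[0.0042,0.002,-0.002,0,0,0.2],[0.0045,0.004,-0.003,0,0,0.3],[0.0045,0.004,-0.003,0.1,0,0.3],[0.0045,0.004,-0.003,0,0,0.3],[0.0045,0.005,-0.003,0.1,0,0.3],[0.0045,0.006,-0.003,0.1,0,0.3],[0.0025,0.008,-0.003,0,0,0.2]]])

```text
t: 20.18
tcp_pos: [0.4658, -0.2038, 0.1818]
tool_rot: [-0.018, 0.99, 0.003, 0.138]
force: [1.0, -0.2, -4.3]
finger_gap: 0.243
```

Run:
```python
from lift import *
L,e=lif_now();st=manip.sense();print(L,e, st["q"],st["force"])
gop([.575,-.05,.12],-.03,-np.radians(.5),10)
```

```text
[ 0.5827277  -0.19782438  0.07885584] [ 2.07674932 -0.47725872  0.07452555] [-0.73945008  0.43236053  1.96249973  0.3604378   0.57721826 -2.63280634] [ 1.00515304 -0.24360492 -4.28874492]
[[-0.0009, 0.0156, -0.004, 0.11, -0.0, 0.36], [-0.0008, 0.0156, -0.004, 0.11, -0.0, 0.36], [-0.0007, 0.0156, -0.0041, 0.11, -0.0, 0.36], [-0.0006, 0.0156, -0.0041, 0.11, -0.0, 0.36], [-0.0005, 0.0156, -0.0041, 0.11, -0.0, 0.36], [-0.0004, 0.0156, -0.0041, 0.11, -0.0, 0.36], [-0.0003, 0.0156, -0.0042, 0.11, -0.0, 0.36], [-0.0002, 0.0156, -0.0042, 0.11, -0.0, 0.36], [-0.0001, 0.0156, -0.0042, 0.11, -0.0, 0.36], [-0.0, 0.0155, -0.0043, 0.11, -0.0, 0.36]]
```

Emit:
play_rows(steps=[[[-0.0005,0.012,-0.003,0.1,0,0.3],[-0.0008,0.015,-0.004,0.1,0,0.4],[-0.0007,0.016,-0.004,0.1,0,0.4],[-0.0006,0.016,-0.004,0.1,0,0.4],[-0.0005,0.016,-0.004,0.1,0,0.4],[-0.0004,0.016,-0.004,0.1,0,0.4],[-0.0003,0.016,-0.004,0.1,0,0.4],[-0.0002,0.016,-0.004,0.1,0,0.4],[-0.0001,0.016,-0.004,0.1,0,0.3],[0,0.016,-0.004,0.1,0,0.3]]])

```text
t: 21.42
tcp_pos: [0.4581, -0.0479, 0.2207]
tool_rot: [0.015, 0.99, -0.001, 0.138]
force: [0.3, 0.1, -5.2]
finger_gap: 0.249
```

Run:
```python
from lift import *
L,e=lif_now();st=manip.sense();print(L,e, st["q"],st["force"])
y=-.109
F=np.array([.649,.248])-Rz(y)[:2,:2]@np.array([.023,.0014]); print("F",F)
Fa=F-Rz(y)[:2,:2]@np.array([.02,0]); print(Fa)
gop([Fa[0],Fa[1],.125],y,-np.radians(.5),20)
```

```text
[ 0.575074   -0.04945519  0.11770676] [-1.73715858 -0.42959588  0.18225776] [-0.41150894  0.29262192  2.05062255  0.2005795   0.55110643 -2.10960178] [ 0.31751304  0.12206514 -5.20356253]
F [0.6259842  0.24911035]
[0.60610289 0.25128603]
[[-0.0011, 0.0156, 0.0, 0.07, -0.0, 0.21], [-0.0011, 0.0156, -0.0, 0.07, -0.0, 0.21], [-0.001, 0.0156, -0.0, 0.07, -0.0, 0.21], [-0.001, 0.0156, -0.0001, 0.07, -0.0, 0.21], [-0.0009, 0.0156, -0.0001, 0.07, -0.0, 0.21], [-0.0009, 0.0156, -0.0001, 0.07, -0.0, 0.21], [-0.0008, 0.0156, -0.0001, 0.07, -0.0, 0.21], [-0.0007, 0.0156, -0.0001, 0.07, -0.0, 0.21], [-0.0007, 0.0156, -0.0001, 0.07, -0.0, 0.21], [-0.0006, 0.0156, -0.0002, 0.07, -0.0, 0.21], [-0.0006, 0.0156, -0.0002, 0.07, -0.0, 0.21], [-0.0005, 0.0156, -0.0002, 0.07, -0.0, 0.21], [-0.0004, 0.0156, -0.0002, 0.07, -0.0, 0.21], [-0.0004, 0.0156, -0.0002, 0.07, -0.0, 0.21], [-0.0003, 0.0156, -0.0003, 0.07, -0.0, 0.21], [-0.0003, 0.0156, -0.0003, 0.07, -0.0, 0.21], [-0.0002, 0.0156, -0.0003, 0.07, -0.0, 0.21], [-0.0002, 0.0156, -0.0003, 0.07, -0.0, 0.21], [-0.0001, 0.0156, -0.0003, 0.07, -0.0, 0.21], [-0.0, 0.0156, -0.0004, 0.07, -0.0, 0.21]]
```

Emit:
play_rows(steps=[[[-0.0011,0.016,-0.0005,0.1,0,0.2],[-0.0011,0.016,-0.0005,0.1,0,0.2],[-0.001,0.016,-0.0005,0.1,0,0.2],[-0.001,0.016,-0.0005,0.1,0,0.2],[-0.0009,0.016,-0.0005,0.1,0,0.2],[-0.0009,0.016,0,0.1,0,0.2],[-0.0008,0.016,0,0.1,0,0.2],[-0.0007,0.016,0,0,0,0.2],[-0.0007,0.016,0,0,0,0.2],[-0.0006,0.016,0,0,0,0.2]]])

```text
t: 22.68
tcp_pos: [0.4728, 0.1114, 0.225]
tool_rot: [0.034, 0.99, -0.004, 0.137]
force: [0.5, -0.4, -4.7]
finger_gap: 0.24
```

Emit:
play_rows(steps=[[[-0.0006,0.016,0,0.1,0,0.2],[-0.0005,0.016,0,0.1,0,0.2],[-0.0004,0.016,0,0.1,0,0.2],[-0.0004,0.016,0,0.1,0,0.2],[-0.0003,0.016,0,0.1,0,0.2],[-0.0003,0.016,0,0.1,0,0.2],[-0.0002,0.015,0,0,0,0.2],[-0.0002,0.013,0,0,0,0.2],[0,0.01,0,0,0,0.3],[0,0.005,0,0,0,0.2]]])

```text
t: 23.92
tcp_pos: [0.488, 0.249, 0.2256]
tool_rot: [0.052, 0.989, -0.007, 0.138]
force: [-0.8, -1.1, -5.4]
finger_gap: 0.244
```

Run:
```python
from lift import *
L,e=lif_now();st=manip.sense();print(L,e, st["q"],st["force"])
gop([.626,.249,.125],-.109,-np.radians(.5),4)
s=manip.snapshot("side");crop(s,(230,130),50,"p1.png",7)
t=manip.snapshot("top");crop(t,(180,165),45,"p2.png",7)
```

```text
[0.60453466 0.23835288 0.12261063] [-6.02847545e+00 -4.59151884e-01 -4.03726702e-04] [ 0.32525246  0.40474782  1.81552009 -0.18308966  0.67688941 -1.01150937] [-0.77281335 -1.09669987 -5.42564273]
[[-0.005, 0.0033, 0.0008, 0.01, -0.01, 0.05], [-0.005, 0.0033, 0.0008, 0.01, -0.01, 0.05], [-0.005, 0.0033, 0.0008, 0.01, -0.01, 0.05], [-0.005, 0.0033, 0.0008, 0.01, -0.01, 0.05]]
```

View pics/p1.png

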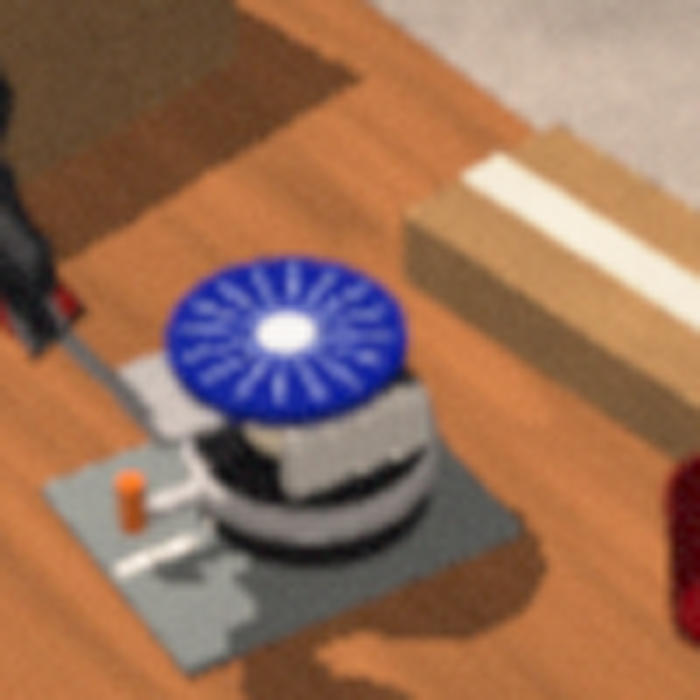

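View pics/p2.png

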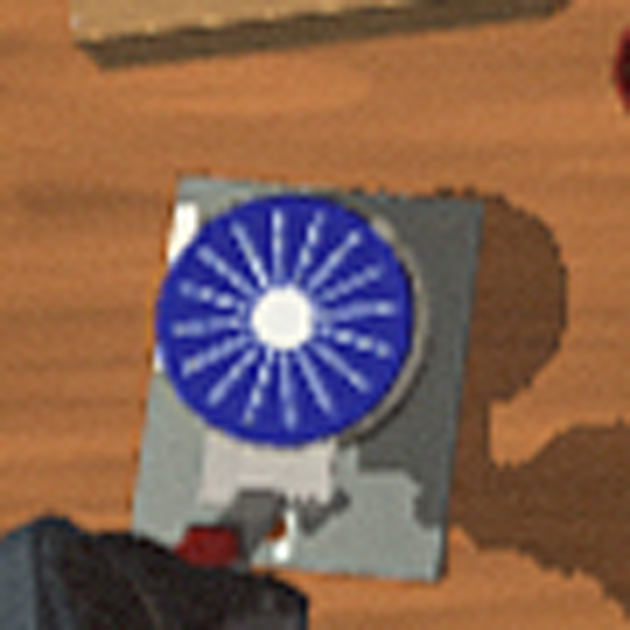

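Run:
```python
from lift import *
s=manip.snapshot("side");t=manip.snapshot("top");L,e=lif_now()
def c(p,o,k): return np.array(p)/k+np.array(o)-.5
for n,sn,p in [("s",s,c((287,333),(180,80),7)),("t",t,c((282,318),(135,120),7))]:
    h=hit(sn,p,L[2]+.014); print(n,h,Rz(np.radians(e[0])).T@(h-L))
    d=manip.regions_of("plate",sn)
    for x in d[:2]: 
        m=x["pixels"]; print(x["score"],x["rect"],m.sum())
```

```text
s [0.6273284  0.23431081 0.13653339] [ 0.02299199 -0.0006176   0.014     ]
0.85 [217.2, 284.6, 276.1, 341.8] 2527
0.75 [203.9, 115.4, 238.6, 141.5] 706
t [0.62681702 0.23650828 0.13653339] [0.02225209 0.00151382 0.014     ]
0.86 [263.2, 225.5, 310.3, 275.3] 1725
0.8 [154.4, 148.0, 195.7, 185.6] 1051
```

Run:
```python
from lift import *
c=gop([.6263,.2497,.1226],-.109,-np.radians(.5),5)
gop([.6263,.2497,.098],-.109,-np.radians(.5),5,c)
```

```text
[[-0.0039, 0.003, 0.0011, 0.0, -0.01, 0.04], [-0.0039, 0.003, 0.0011, 0.0, -0.01, 0.04], [-0.0039, 0.003, 0.0011, 0.0, -0.01, 0.04], [-0.0039, 0.003, 0.0011, 0.0, -0.01, 0.04], [-0.0039, 0.003, 0.0011, 0.0, -0.01, 0.04]]
[[0.0013, -0.0, 0.0047, 0.0, 0.0, 0.0], [0.0013, -0.0, 0.0047, 0.0, 0.0, 0.0], [0.0013, -0.0, 0.0047, 0.0, 0.0, 0.0], [0.0013, -0.0, 0.0047, 0.0, 0.0, 0.0], [0.0013, -0.0, 0.0047, 0.0, 0.0, 0.0]]
```

Emit:
play_rows(steps=[[[-0.003,0.0025,0.001,0,0,0],[-0.0045,0.0035,0.0012,0,0,0.1],[-0.0045,0.0035,0.0012,0,0,0.1],[-0.0045,0.0035,0.0011,0,0,0],[-0.003,0.002,0.001,0,0,0],[0,0,0,0,0,0]]])

```text
t: 24.98
tcp_pos: [0.5103, 0.2612, 0.2257]
tool_rot: [0.054, 0.989, -0.007, 0.138]
force: [0.4, -0.6, -5.2]
finger_gap: 0.247
```

Run:
```python
from lift import *
L,e=lif_now();st=manip.sense();print(L,e, st["q"],st["force"])
c=gop([.6263,.2497,.098],-.109,-np.radians(.5),6)
t=manip.snapshot("top");crop(t,(180,165),45,"p3.png",7)
pl=Rz(np.radians(e[0]))@[.0227,.0008,.014]+L; print(pl)
```

```text
[0.62685245 0.2502784  0.12276276] [-6.21164117 -0.49443901  0.03843247] [ 0.33444468  0.43520068  1.75546698 -0.18077108  0.70693637 -1.00461505] [ 0.39315601 -0.61829478 -5.16565584]
[[0.0012, -0.0001, 0.0039, 0.01, -0.0, 0.0], [0.0012, -0.0001, 0.0039, 0.01, -0.0, 0.0], [0.0012, -0.0001, 0.0039, 0.01, -0.0, 0.0], [0.0012, -0.0001, 0.0039, 0.01, -0.0, 0.0], [0.0012, -0.0001, 0.0039, 0.01, -0.0, 0.0], [0.0012, -0.0001, 0.0039, 0.01, -0.0, 0.0]]
[0.64950573 0.24861753 0.13676276]
```

View pics/p3.png

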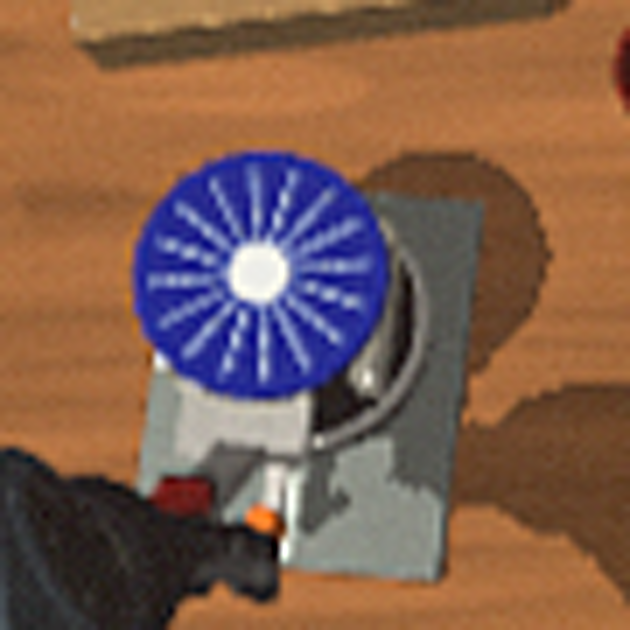

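Run:
```python
from lift import *
t=manip.snapshot("top")
def c(p,o,k): return np.array(p)/k+np.array(o)-.5
print(hit(t,c((260,272),(135,120),7),.1367))
print(proj(t,[[.5446,.2596,.066]]), c((264,514),(135,120),7))
```

```text
[0.64907653 0.24713907 0.1367    ]
[[172.21527008 193.58680321]] [172.21428571 192.92857143]
```

Emit:
play_rows(steps=[[[0.0012,0,0.0038,0,0,0],[0.0012,0,0.0038,0,0,0],[0.0012,-0.0003,0.0038,0,0,0],[0.0012,-0.0003,0.0038,0,0,0],[0.0012,0,0.0038,0,0,0],[0.0012,0,0.0038,0,0,0],[0,0,0,0,0,0]]])

```text
t: 25.95
tcp_pos: [0.5089, 0.2605, 0.2013]
tool_rot: [0.054, 0.989, -0.007, 0.138]
force: [-0.8, 0.1, -4.9]
finger_gap: 0.244
```

Run:
```python
from lift import *
L,e=lif_now();st=manip.sense();print(L,e,st["force"])
s=manip.snapshot("side");crop(s,(230,130),50,"p4.png",7)
c=gop([.6263,.2497,.081],-.109,-np.radians(.5),10)
```

```text
[0.62540015 0.24945231 0.09830214] [-6.21848027 -0.43102498  0.00859692] [-0.83548263  0.1375828  -4.90848294]
[[0.0004, 0.0, 0.0017, 0.0, -0.0, 0.0], [0.0004, 0.0, 0.0017, 0.0, -0.0, 0.0], [0.0004, 0.0, 0.0017, 0.0, -0.0, 0.0], [0.0004, 0.0, 0.0017, 0.0, -0.0, 0.0], [0.0004, 0.0, 0.0017, 0.0, -0.0, 0.0], [0.0004, 0.0, 0.0017, 0.0, -0.0, 0.0], [0.0004, 0.0, 0.0017, 0.0, -0.0, 0.0], [0.0004, 0.0, 0.0017, 0.0, -0.0, 0.0], [0.0004, 0.0, 0.0017, 0.0, -0.0, 0.0], [0.0004, 0.0, 0.0017, 0.0, -0.0, 0.0]]
```

View pics/p4.png

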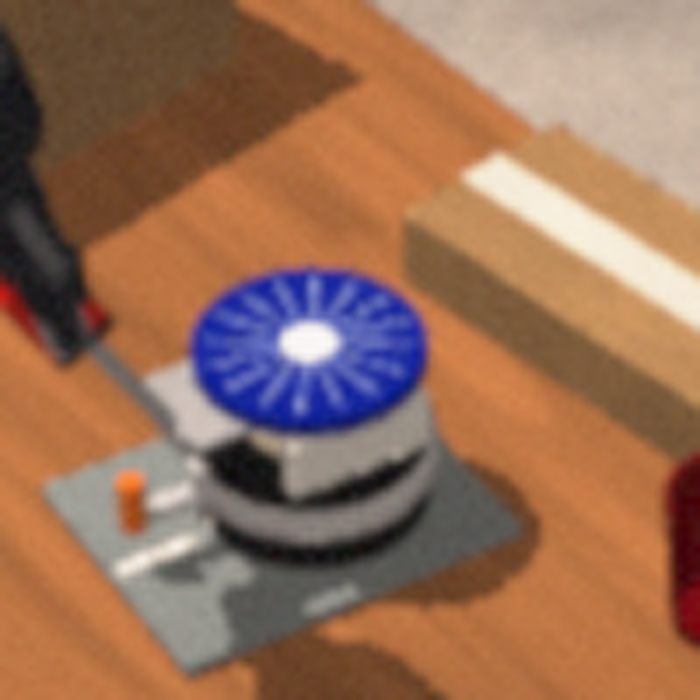

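Emit:
play_rows(steps=[[[0.0004,0,0.0015,0,0,0],[0.0004,0,0.0015,0,0,0],[0.0004,0,0.0015,0,0,0],[0.0004,0,0.0015,0,0,0],[0.0004,0,0.0015,0,0,0],[0.0004,0,0.0015,0,0,0],[0.0004,0,0.0015,0,0,0],[0.0004,0,0.0015,0,0,0],[0.0004,0,0.0015,0,0,0],[0.0004,0,0.0015,0,0,0]]])

```text
t: 27.25
tcp_pos: [0.5095, 0.2606, 0.1862]
tool_rot: [0.054, 0.989, -0.007, 0.138]
force: [0.1, 0.9, -2.7]
finger_gap: 0.238
```

Run:
```python
from lift import *
L,e=lif_now();st=manip.sense();print(L,e,st["force"],st["q"])
s=manip.snapshot("side");crop(s,(230,130),50,"p5.png",7)
def c(p,o,k): return np.array(p)/k+np.array(o)-.5
t=manip.snapshot("top");crop(t,(180,165),45,"p6.png",7)
```

```text
[0.62612188 0.24961463 0.08331454] [-6.21324692 -0.49414179  0.0387179 ] [ 0.11230787  0.93887003 -2.67156405] [ 0.33367437  0.49598824  1.79372895 -0.20505764  0.60960466 -0.9745263 ]
```

View pics/p5.png

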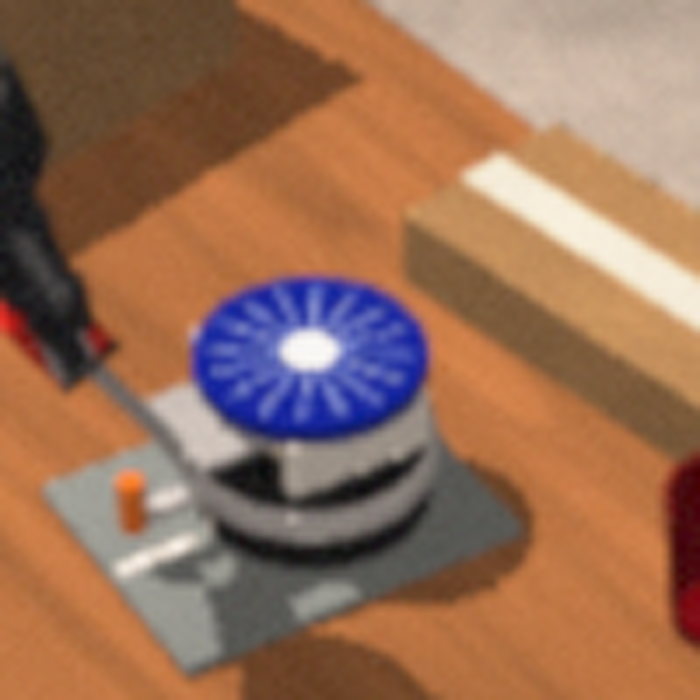

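View pics/p6.png

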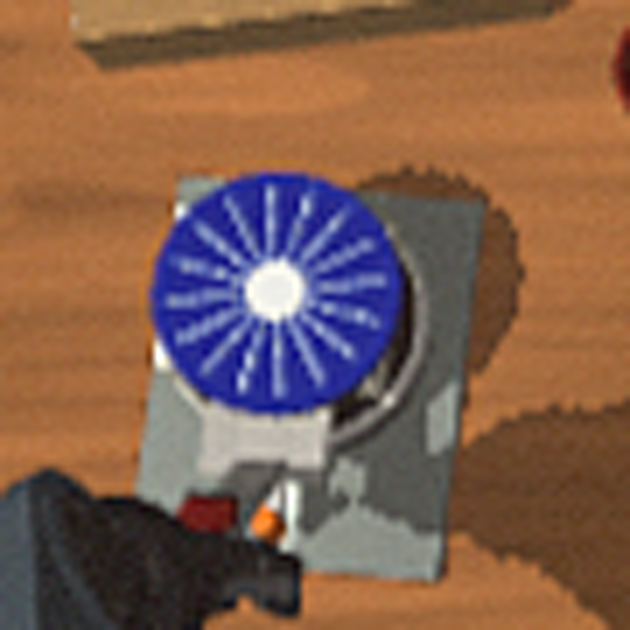

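Run:
```python
from lift import *
s=manip.snapshot("side");t=manip.snapshot("top")
def c(p,o,k): return np.array(p)/k+np.array(o)-.5
print(hit(s,c((309,350),(180,80),7),.106),hit(t,c((275,290),(135,120),7),.106))
L,e=lif_now(); d=Rz(-.109)@[-.12,0,0]; print(L+d)
gop(L+d,-.109,np.radians(-.5),9)
```

```text
[0.64911622 0.24709744 0.106     ] [0.64840718 0.24704996 0.106     ]
[0.5067471  0.26262525 0.08329807]
[[0.0128, 0.0, -0.0036, 0.0, -0.0, 0.0], [0.0128, 0.0, -0.0036, 0.0, -0.0, 0.0], [0.0128, 0.0, -0.0036, 0.0, -0.0, 0.0], [0.0128, 0.0, -0.0036, 0.0, -0.0, 0.0], [0.0128, 0.0, -0.0036, 0.0, -0.0, 0.0], [0.0128, 0.0, -0.0036, 0.0, -0.0, 0.0], [0.0128, 0.0, -0.0036, 0.0, -0.0, 0.0], [0.0128, 0.0, -0.0036, 0.0, -0.0, 0.0], [0.0128, 0.0, -0.0036, 0.0, -0.0, 0.0]]
```

Emit:
play_rows(steps=[[[0.005,0,-0.0014,0,0,0],[0.01,0,-0.0028,0,0,0],[0.0128,0,-0.0036,0,0,0],[0.0128,0,-0.0036,0,0,0],[0.0128,0,-0.0036,0,0,0],[0.0128,0,-0.0036,0,0,0]]])

```text
t: 28.2
tcp_pos: [0.4401, 0.2682, 0.1862]
tool_rot: [0.054, 0.989, -0.007, 0.138]
force: [0.1, 0.5, -2.5]
finger_gap: 0.243
```

Run:
```python
from lift import *
L,e=lif_now();st=manip.sense();print(L,e,st["force"],st["q"])
s=manip.snapshot("side");crop(s,(220,130),50,"p7.png",7)
```

```text
[0.55665442 0.25723697 0.08325702] [-6.2038357  -0.49152629  0.04190787] [ 0.12886972  0.52219495 -2.50653422] [ 0.40151333  0.44006268  1.92151997 -0.25691778  0.55087962 -0.85705629]
```

View pics/p7.png

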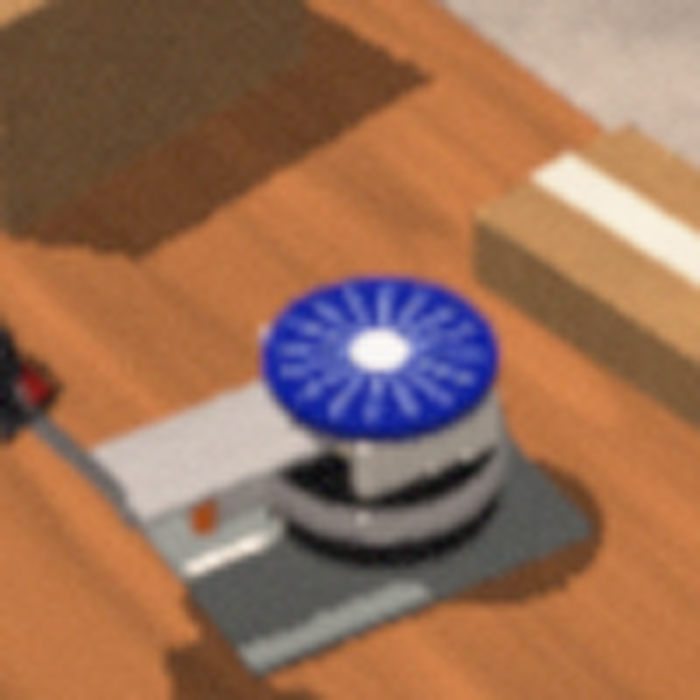

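Emit:
play_rows(steps=[[[0.0128,0,-0.0036,0,0,0],[0.0128,0,-0.0036,0,0,0],[0.0128,0,-0.0036,0,0,0],[0.0128,0,-0.0036,0,0,0],[0.01,0,-0.003,0,0,0]]])

```text
t: 28.88
tcp_pos: [0.3769, 0.275, 0.186]
tool_rot: [0.054, 0.989, -0.007, 0.138]
force: [-0.1, 0.6, -2.4]
finger_gap: 0.242
```

Run:
```python
from lift import *
L,e=lif_now();st=manip.sense();print(L,e,st["force"],st["q"])
c=gop([.50,.235,.10],-.09,0,4)
c=gop([.6435,-.0045,.06],-.003,0,10,c)
```

```text
[0.49341155 0.26401931 0.08310284] [-6.20007981 -0.47556166  0.02938496] [-0.12131993  0.5893054  -2.38016913] [ 0.47999816  0.3952099   2.02514152 -0.31533698  0.50989568 -0.72292039]
[[-0.0038, -0.0075, -0.0036, -0.06, 0.12, -0.25], [-0.0037, -0.0076, -0.0036, -0.06, 0.12, -0.25], [-0.0037, -0.0076, -0.0036, -0.06, 0.12, -0.25], [-0.0036, -0.0076, -0.0036, -0.06, 0.12, -0.25]]
[[-0.0148, -0.0236, 0.0082, -0.13, 0.0, -0.48], [-0.0146, -0.0237, 0.0082, -0.13, 0.0, -0.48], [-0.0145, -0.0239, 0.0081, -0.13, 0.0, -0.48], [-0.0142, -0.024, 0.0081, -0.13, 0.0, -0.48], [-0.014, -0.0241, 0.008, -0.13, 0.0, -0.48], [-0.0138, -0.0243, 0.008, -0.13, 0.0, -0.48], [-0.0136, -0.0244, 0.0079, -0.13, 0.0, -0.48], [-0.0134, -0.0245, 0.0078, -0.13, 0.0, -0.48], [-0.0132, -0.0247, 0.0078, -0.13, 0.0, -0.48], [-0.013, -0.0248, 0.0077, -0.13, 0.0, -0.48]]
```

Run:
```python
from lift import *
c=gop([.50,.195,.11],-.08,0,6)
c=gop([.6435,-.0045,.06],-.003,0,10,c)
```

```text
[[-0.0037, -0.0119, -0.0038, -0.07, 0.08, -0.26], [-0.0036, -0.0119, -0.0038, -0.07, 0.08, -0.26], [-0.0036, -0.0119, -0.0038, -0.07, 0.08, -0.26], [-0.0035, -0.0119, -0.0038, -0.07, 0.08, -0.26], [-0.0034, -0.0119, -0.0039, -0.07, 0.08, -0.26], [-0.0034, -0.0119, -0.0039, -0.07, 0.08, -0.26]]
[[-0.014, -0.0196, 0.0091, -0.12, 0.0, -0.43], [-0.0139, -0.0198, 0.009, -0.12, 0.0, -0.43], [-0.0138, -0.0199, 0.009, -0.12, 0.0, -0.43], [-0.0136, -0.02, 0.0089, -0.12, 0.0, -0.43], [-0.0135, -0.0201, 0.0089, -0.12, 0.0, -0.43], [-0.0133, -0.0202, 0.0089, -0.12, 0.0, -0.43], [-0.0132, -0.0203, 0.0088, -0.12, 0.0, -0.43], [-0.013, -0.0205, 0.0088, -0.12, 0.0, -0.43], [-0.0129, -0.0206, 0.0087, -0.12, 0.0, -0.43], [-0.0127, -0.0207, 0.0087, -0.12, 0.0, -0.43]]
```

Emit:
play_rows(steps=[[[-0.0037,-0.012,-0.0038,-0.1,0.1,-0.3],[-0.0036,-0.012,-0.0038,-0.1,0.1,-0.3],[-0.0036,-0.012,-0.0038,-0.1,0.1,-0.3],[-0.0035,-0.012,-0.0038,0,0.1,-0.2],[-0.0034,-0.012,-0.0039,-0.1,0,-0.3],[-0.0034,-0.012,-0.0039,0,0,-0.2]]])

```text
t: 29.62
tcp_pos: [0.3849, 0.2015, 0.214]
tool_rot: [0.039, 0.99, -0.006, 0.135]
force: [-0.4, -0.5, -2.2]
finger_gap: 0.242
```

Emit:
play_rows(steps=[[[-0.014,-0.0196,0.009,-0.1,0,-0.4],[-0.0139,-0.0198,0.009,-0.1,0,-0.4],[-0.0138,-0.0199,0.009,-0.1,0,-0.4],[-0.0136,-0.02,0.009,-0.1,0,-0.4],[-0.0135,-0.02,0.009,-0.1,0,-0.4],[-0.0133,-0.02,0.009,-0.1,0,-0.4],[-0.0132,-0.02,0.009,-0.1,0,-0.5],[-0.013,-0.0205,0.009,-0.1,0,-0.5],[-0.013,-0.0205,0.0087,-0.2,0,-0.5],[-0.0127,-0.0207,0.0087,-0.2,0,-0.5]]])

```text
t: 30.88
tcp_pos: [0.5289, -0.0067, 0.1635]
tool_rot: [-0.0, 0.991, -0.0, 0.135]
force: [1.1, -1.1, -1.8]
finger_gap: 0.244
```

Run:
```python
from lift import *
L,e=lif_now();st=manip.sense();print(L,e,st["force"],st["q"])
s=manip.snapshot("side");
import pickle; pickle.dump(s,open("s9.pkl","wb"))
M=R.from_euler("ZYX",e,degrees=True).as_matrix()
P=np.array([[55,30,4],[55,-30,4],[-65,-30,4],[-65,30,4]])/1e3@M.T+L
crop(s,(255,170),50,"r1.png",7,proj(s,P))
c=gop([L[0],L[1],.004],-.003,0,6)
```

```text
[ 0.64523745 -0.00506155  0.05971238] [ 0.03011425 -0.0625302  -0.04552233] [ 1.08944512 -1.05026591 -1.77617718] [-0.25987447  0.4802551   1.94490548  0.15363366  0.4597469  -1.96026202]
[[0.003, 0.0005, 0.0088, -0.02, 0.05, 0.02], [0.003, 0.0005, 0.0088, -0.02, 0.05, 0.02], [0.003, 0.0005, 0.0088, -0.02, 0.05, 0.02], [0.003, 0.0005, 0.0088, -0.02, 0.05, 0.02], [0.003, 0.0005, 0.0088, -0.02, 0.05, 0.02], [0.003, 0.0005, 0.0088, -0.02, 0.05, 0.02]]
```

View pics/r1.png

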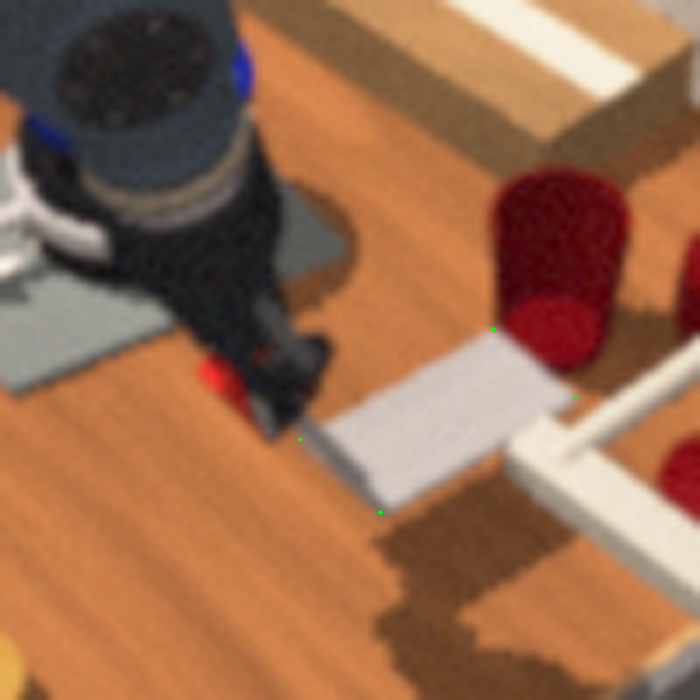

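Emit:
play_rows(steps=[[[0.003,0,0.0088,0,0,0],[0.003,0,0.0088,0,0,0],[0.003,0,0.0088,0,0,0],[0.003,0,0.0088,0,0,0],[0.003,0,0.0088,0,0,0],[0.003,0,0.0088,0,0,0],[0,0,0,0,0,0]]])

```text
t: 31.8
tcp_pos: [0.5249, -0.006, 0.1071]
tool_rot: [0.0, 0.991, 0.0, 0.134]
force: [1.3, 0.4, -2.4]
finger_gap: 0.245
```

Emit:
play_rows(steps=[[[0.0003,0,0.001,0,0,0],[0.0003,0,0.001,0,0,0],[0.0003,0,0.001,0,0,0],[0.0003,0,0.001,0,0,0],[0,0,0,0,0,0]]])

```text
t: 32.42
tcp_pos: [0.5254, -0.0062, 0.1039]
tool_rot: [0.0, 0.991, -0.0, 0.135]
force: [-0.1, 1.4, -1.3]
finger_gap: 0.242
```

Run:
```python
from lift import *
L,e=lif_now();st=manip.sense();print(L,e,st["force"],st["ft_torque"])
s=manip.snapshot("side");crop(s,(255,180),45,"r2.png",7)
```

```text
[ 6.41797263e-01 -4.58712977e-03  2.18017803e-04] [-0.01097285 -0.09702466 -0.03106995] [-0.08564047  1.35152845 -1.28095258] [-0.01566359  0.37734784  0.03632247]
```

View pics/r2.png

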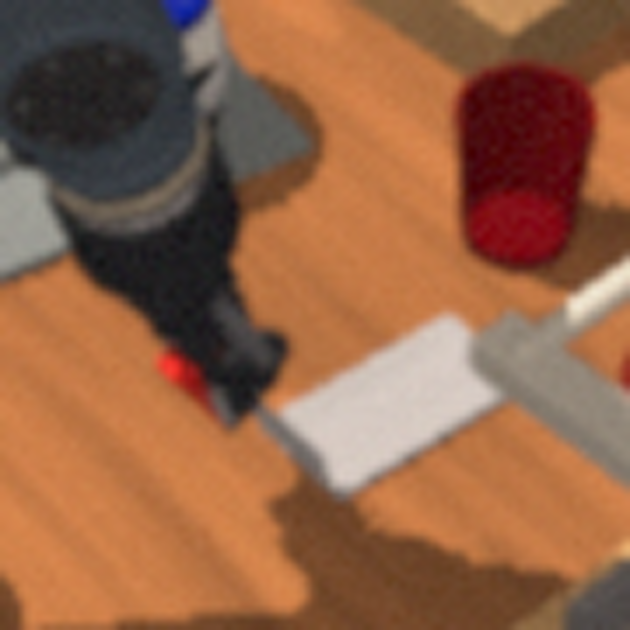

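Emit:
play_rows(steps=[[[0.0002,0,0.0006,0,0,0],[0.0002,0,0.0006,0,0,0],[0,0,0,0,0,0]]])

```text
t: 32.85
tcp_pos: [0.5252, -0.0061, 0.1037]
tool_rot: [-0.0, 0.991, -0.0, 0.135]
force: [-3.9, -0.7, 10.1]
finger_gap: 0.242
```

Emit:
play_rows(steps=[[[0,0,0,0,0,0],[0,0,0,0,0,0],[0,0,0,0,0,0],[0,0,0,0,0,0],[0,0,0,0,0,0]]], fingers=0.8)

```text
t: 33.48
tcp_pos: [0.5253, -0.0062, 0.1024]
tool_rot: [0.0, 0.991, -0.0, 0.135]
force: [-0.9, -1.1, 0.1]
finger_gap: 0.799
```

Emit:
play_rows(steps=[[[0,0,-0.01,0,0,0],[0,0,-0.02,0,0,0],[0,0,-0.025,0,0,0],[0,0,-0.025,0,0,0],[0,0,-0.025,0,0,0],[0,0,-0.025,0,0,0],[0,0,-0.02,0,0,0],[0,0,0,0,0,0]]])

```text
t: 34.48
tcp_pos: [0.4855, -0.0062, 0.2489]
tool_rot: [-0.0, 0.991, -0.001, 0.137]
force: [0.7, 0.1, -0.4]
finger_gap: 0.799
```

Run:
```python
from lift import *
st=manip.sense();print(st["tcp_pos"],st["force"],st["q"])
s=manip.snapshot("side");t=manip.snapshot("top");w=manip.snapshot("wrist")
im=np.vstack([s["img"][80:260,130:390],t["img"][100:280,130:390]])[:,:,::-1]
cv2.imwrite("pics/z1.png",cv2.resize(im,None,fx=1.65,fy=1.65,interpolation=cv2.INTER_CUBIC)); cv2.imwrite("pics/z2.png",w["img"][:,:,::-1])
crop(t,(180,170),42,"z3.png",7)
crop(s,(230,165),60,"z4.png",6)
```

```text
[ 0.48550885 -0.00621161  0.24891429] [ 0.65508468  0.12123226 -0.37019988] [-0.28666847  0.27083439  1.95991391  0.1237923   0.6507638  -1.94623711]
```

View pics/z1.png

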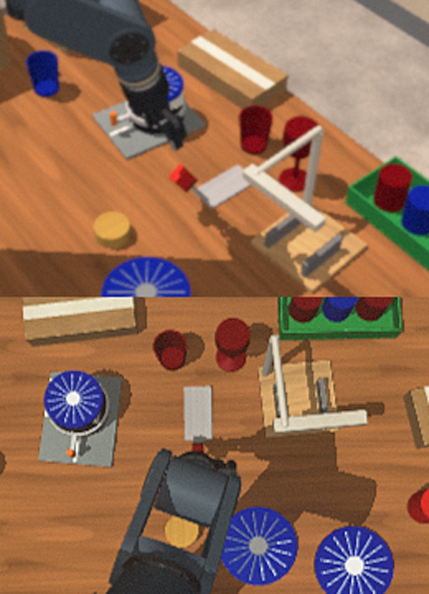

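View pics/z2.png

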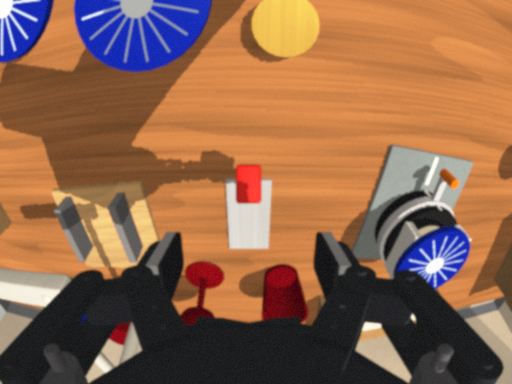

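View pics/z3.png

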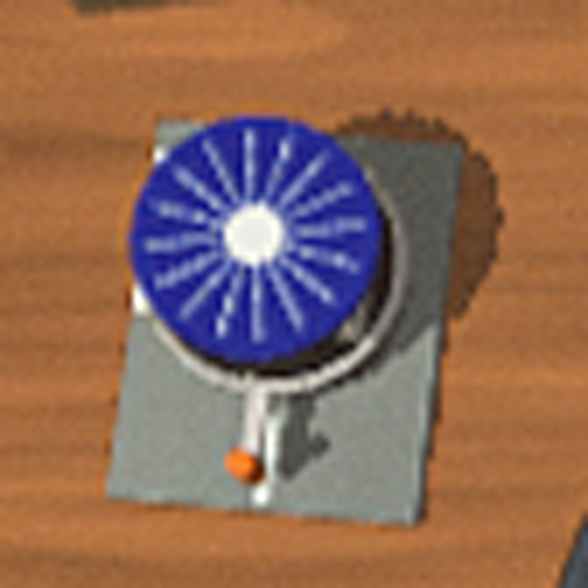

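View pics/z4.png

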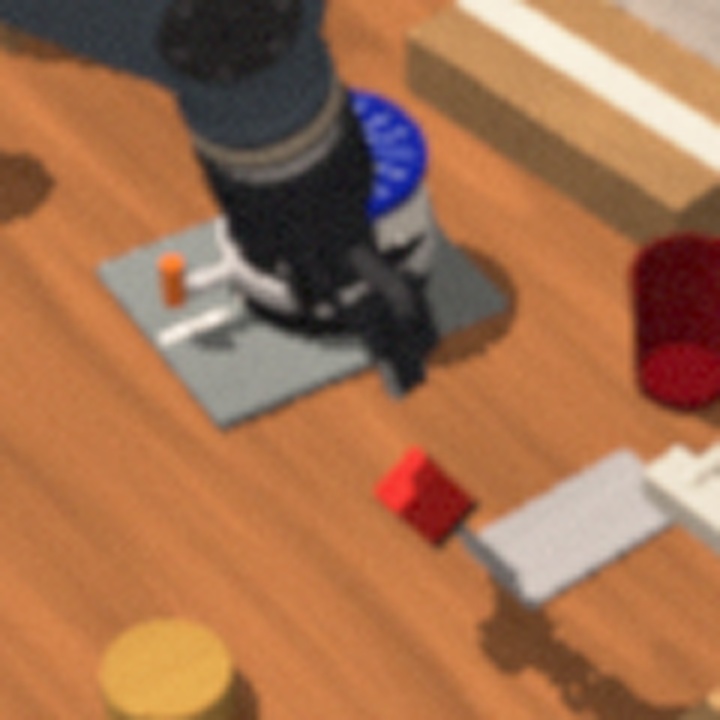

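Run:
```python
from lift import *
s=manip.snapshot("side");t=manip.snapshot("top")
def c(p,o,k): return np.array(p)/k+np.array(o)-.5
h=hit(t,c((252,236),(138,128),7),.106);p=hit(t,c((243,461),(138,128),7),.066);p2=hit(s,c((172,261),(170,105),6),.066)
print(h,p,p2)
for q in (p,p2):
    l=Rz(-.109).T@(q-[.649,.248,0]); print(l, np.arctan2(-l[1],-l[0]))
print(manip.sense()["t"]); manip.sign_off()
```

```text
[0.64744377 0.24799055 0.106     ] [0.54539346 0.25961799 0.066     ] [0.54641004 0.26063131 0.066     ]
[-0.10425553  0.00027828  0.066     ] -0.0026692003615797783
[-0.10335521  0.00139617  0.066     ] -0.013507685442241612
34.725
the job is handed in; nothing more can be done
```

I moved the smallest blue plate from the rack to the strain viewer with the lifter, turned the ring to its mark, and stood the lifter back on the bench. I then handed the job in at t ≈ 34.7 s of the 72 s allowed; no verdict is reported.

- **Ring:** I gripped the orange post and swung it to the white line. My last images put it at −0.003 rad (top camera) and −0.014 rad (side camera), against a limit of ±0.08.
- **Plate:** The last top image put its centre about 1.5 mm from the estimated seat (limit 15 mm). When it went down on the rails, the weight on the wrist dropped from about 5 N to 2.7 N, so it was off the blade.
- **Lifter:** I set it down within a few millimetres of where it started and let go. It stands upright in the last side and wrist images. The gripper was then backed about 15 cm away, with forces near zero.
- **Surroundings:** The bystanders in the final pictures look where they started; I checked this by eye only.

**What went wrong on the way**
- My first approach to the lifter came near a wrist singularity and stopped short, so I used a smaller tilt.
- In front of the rack the last joint read −2.855 for a moment, against a stated limit of −2.85. I backed it off and slid in with the blade nose slightly down. I don't know whether the judge counts that reading as passing the joint's range.
- The rack base corners gave a rack position about 16 mm off from the rails, and the lamp bar agreed with the rails. I went by the rails and the plate itself.

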